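Stir the tub of plugs before sampling

ROBOT

A 6-joint arm with a two-finger parallel gripper is mounted at the origin on the work surface. World frame = base frame: x ahead of the robot, y to its left, z up, the work surface at z = 0. Lengths are in m, angles in rad, forces in N, time in s.
With the tool pointing down it reaches from about 0.3 to 0.775 m from the base axis. Payload 14.6 kg.
Tool frame: the origin (TCP) lies at the very end of the fingers, on their centre line; the grasp point (between the pads) lies 19 mm behind it; x points along the fingers, z is the direction in which the jaws open and shut, and the axes are right-handed (so a half turn about x gives the same grasp; the last joint's range is limited). The gripper opens to 94 mm and grips with 3 to 60 N. Pads are 16 mm wide; open, the fingers measure 119 mm over their backs; the gripper's body (75 mm by 177 mm) begins 78 mm behind the grasp point.
Start: joints at [-0.067, 0.3, 1.521, -0, 1.321, -0.067], TCP at [0.55, -0, 0.205] pointing down, gripper open.
Joint ranges: [-3.03, 3.03], [-0.79, 2.21], [0.23, 2.52], [-1.04, 4.18], [0, 3.07], [-2.55, 2.55]. Speed limits (rad/s): [2.22, 2.22, 2.57, 3.14, 3.14, 3.14].

INTERFACE

Orientations are given as [roll, pitch, yaw] about the fixed x, y, z axes, in that order (R = Rz(yaw) Ry(pitch) Rx(roll)).
In Python, from station import ctrl gives the robot as it stands. The module is installed in compiled form; this text tells all that it offers.
- The arm moves only by the tool servo_tool, never from a script. Its argument "motion" is one flat list of numbers, 4 for each row, row after row: the shift along the tool's x, y, z in mm, then the turn about the tool's x in degrees. In form: [dx, dy, dz, roll, dx, dy, dz, roll, ...]. A call has 1 to 20 rows; each row is the pose to reach, as a shift and turn from the pose commanded when the call began, along the tool's axes at that moment; what a row does not reach only later rows make up. A row lasts 1/8 s, in which the tool goes at most 62.5 mm and 10.7 degrees, less where a joint would pass 70% of its speed; a pose out of reach is approached as far as the arm can. A call with a gripper value outside its range is refused whole. "gripper" is the opening, from 0 (shut) to 1 (fully open), set as the call begins (left out, the last holds). The fingers move at their own pace and stop on an object; "force" is the grip in N (left out, the last holds). Time passes only in rows, so rows that repeat a pose let the fingers close. It gives the time, the measured TCP pose, the force and the opening at its end, in the units of the state.
- ctrl.get_obs(): the state, without advancing time (a new reading comes with each control period).
- ctrl.camera(name): name is "scene" or "side" or "wrist"; returns a dict with "color" (384x512x3 uint8, red, green, blue), "z_map" (384x512 float32, m along the optical axis (not along the pixel's ray), 0 where there is no reading), "fx", "fy", "cx", "cy" (pixels), "rvec" (rotation vector, rad) and "tvec" (3), from world to camera coordinates, as OpenCV has them. Camera axes: x right, y down, z forward; pixel columns grow to the right and rows downward; lengths in m; the calibration is good to about 2 mm. A picture is of the moment at which its call begins.
- ctrl.hand_in(): hands the job in, once; it reports no verdict.
The state is a dict: "time_s": time; "qpos": joint angles; "joint_vel": joint speeds; "tau": joint torques, N m; "ee_pos": TCP position; "eef_rot": TCP orientation; "force": force on the tool from outside, world axes, zero at the start; "moment": the same for the moment, N m; "grip_width": finger opening in m.
Only numpy, scipy, OpenCV 4.12 (cv2) and the standard library are available. Lean on these libraries where they do the work, as an engineer would, in place of code of your own. Each camera call takes 0.05 s, during which the arm holds its last target.

TASK

A handful of large plugs has been tipped into one half of the tub: take the stick from its spring clip and stir the tub with it until every plug has been moved to a clearly different place and the three large plugs end up spread out, with some 15 mm or more of free space between any two of them. Then push the stick back into its spring clip, upright with its foot down on the base plate, and let go. Keep all the plugs in the tub, do not touch them with the gripper, and leave the other things on the bench alone.

Things in the scene. Friction and masses are not known exactly. Their poses are not given: they have to be found in the camera images.
- tub: round open grey plastic tub with a white floor, fixed to the bench, holding eight loose black plugs in one layer. Origin: centre of its underside, z up. 55 mm high; floor 5 mm above the origin; inner radius 94 mm at the floor, 99 mm at the rim; outer rim radius 103 mm
- stick_c (a point): centre (half-way up) of the stirring stick, 155 mm long, 0.12 kg, in the clip at the start: round steel shaft of 14 mm diameter for the lower 100 mm, square wooden handle 24 x 24 mm for the upper 55 mm, its sides along this point's x and y and, at the start, the clip's. z along the stick from foot to handle; foot 77.5 mm below this point, handle 22.5 to 77.5 mm above it. It draws out of the clip straight up
- stick_foot (a point): middle of the flat foot (lower end) of the stirring stick's steel shaft
- clip: spring clip fixed to the bench: dark steel base plate 100 (x) x 70 x 8 mm; a post 34 mm wide, 104 mm high, 26 to 42 mm along +x; two sprung steel jaws 86 to 102 mm above the bench, their flared tips 30 mm along -x. Origin: centre of the plate's underside, right below the seated stick; z up. The mouth faces its own -x: the upright shaft is pushed in along +x
- clip_seat (a point): point on top of the clip's base plate, 8 mm above the bench, where the middle of the stick's foot stands when home; axes as the clip's. The jaw tips guide a shaft within 8 mm of the middle, spring apart at a push of roughly 10 to 18 N and snap shut behind it; a stop ends its travel here. Empty jaws are too close for the shaft to enter from above
- jar_c (a point): bystander: centre of a small closed jar, 48 mm in diameter, 75 mm high
- tape_c (a point): bystander: centre of a cardboard-coloured roll lying flat, 90 mm in diameter, 45 mm high
- flatbox2_c (a point): bystander: centre of the upper of two stacked flat red boxes, each 100 x 130 x 22 mm
- wrench: bystander: a wrench lying flat on the bench
- large1_c (a point): centre of large plug 1: smooth black plastic drum standing on its end, 36 mm in diameter, 24 mm high, 35 g; at the start the three large plugs lie together, touching or nearly so, in one half of the tub
- large2_c (a point): centre of large plug 2: smooth black plastic drum standing on its end, 36 mm in diameter, 24 mm high, 35 g; at the start the three large plugs lie together, touching or nearly so, in one half of the tub
- large3_c (a point): centre of large plug 3: smooth black plastic drum standing on its end, 36 mm in diameter, 24 mm high, 35 g; at the start the three large plugs lie together, touching or nearly so, in one half of the tub
- small1_c (a point): centre of small plug 1: smooth black plastic drum standing on its end, 22 mm in diameter, 18 mm high, 14 g
- small2_c (a point): centre of small plug 2: smooth black plastic drum standing on its end, 22 mm in diameter, 18 mm high, 14 g
- small3_c (a point): centre of small plug 3: smooth black plastic drum standing on its end, 22 mm in diameter, 18 mm high, 14 g
- small4_c (a point): centre of small plug 4: smooth black plastic drum standing on its end, 22 mm in diameter, 18 mm high, 14 g
- small5_c (a point): centre of small plug 5: smooth black plastic drum standing on its end, 22 mm in diameter, 18 mm high, 14 g

How it is judged:
By the outcome, as a careful person would: the job done as asked, in the order asked, and still so for the second after the job is handed in, with the robot touching nothing.
It also fails if it takes over 72 s, if anything falls off the work surface, if the arm or the gripper's body presses on something with over 40 N, if the wrist force passes 120 N, or if a joint passes its speed limit or range.

## Working session

There is one attempt and no reset: what is moved stays moved. The work goes in short steps, Python scripts to look and compute and a tool call to move; the robot and the scene stay as the last step left them, time stands still between calls to the robot, and variables do not carry over. Pictures are saved under pics/ and viewed, and the job is handed in when it is done.

Besides the shell and the picture viewer there is one more tool, called after "Request:" as name(argument=value, ...), one argument or row to a line, values as JSON. servo_tool: Moves the arm, as the interface text tells. Its arguments: {"type":"object","properties":{"motion":{"type":"array","items":{"type":"number"}},"gripper":{"type":"number"},"force":{"type":"number"}},"required":["motion"]}

```bash
mkdir -p pics; cat > h.py <<'E'
import numpy as np, cv2
from station import ctrl
def cam(n,save=None):
    c=ctrl.camera(n)
    if save: cv2.imwrite('pics/'+save+'.png',c['color'][:,:,::-1])
    return c
def RT(c):
    return cv2.Rodrigues(np.array(c['rvec'],float))[0],np.array(c['tvec'],float).reshape(3)
def ray(c,u,v,z):
    R,t=RT(c);d=R.T@np.array([(u-c['cx'])/c['fx'],(v-c['cy'])/c['fy'],1]);o=-R.T@t
    return o+d*(z-o[2])/d[2]
def proj(c,p):
    R,t=RT(c);q=R@np.array(p)+t
    return np.array([c['fx']*q[0]/q[2]+c['cx'],c['fy']*q[1]/q[2]+c['cy']])
def cloud(c):
    R,t=RT(c);z=c['z_map'];v,u=np.indices(z.shape)
    P=np.stack([(u-c['cx'])/c['fx']*z,(v-c['cy'])/c['fy']*z,z],-1)
    W=(P-t)@R; W[z<=0]=np.nan
    return W
E
python3 - <<'E'
from h import *
for n in ['scene','side','wrist']:
    c=cam(n,n+'0'); R,t=RT(c); print(n,(-R.T@t).round(3),R[2].round(2),c['fx'])
print(ctrl.get_obs())
E
```

```text
scene [1.2   0.626 0.751] [-0.55 -0.62 -0.56] 498.52002019616316
side [ 0.493 -0.796  0.791] [ 0.05  0.7  -0.71] 401.9407806633569
wrist [0.549 0.076 0.385] [-0.   -0.26 -0.97] 325.21247589317676
{'time_s': 0.15, 'qpos': array([-6.66078382e-02,  3.00338002e-01,  1.52142685e+00, -1.79755004e-05,
        1.32064978e+00, -6.66066148e-02]), 'joint_vel': array([ 0.00179738, -0.00211072, -0.00203526, -0.00059701,  0.00098848,
        0.00022043]), 'tau': array([-2.50185103e-04, -5.31960297e+01, -3.52822959e+01,  7.07691838e-02,
        2.35654798e-02, -3.66386917e-05]), 'ee_pos': array([5.49817087e-01, 2.33154867e-07, 2.05024574e-01]), 'eef_rot': array([3.09616629, 1.56997416, 3.09616952]), 'force': array([-0.6004905 ,  0.77308642, -0.05833349]), 'moment': array([0.0081065 , 0.00332594, 0.05639019]), 'grip_width': 0.09429698693698656}
```

View pics/scene0.png

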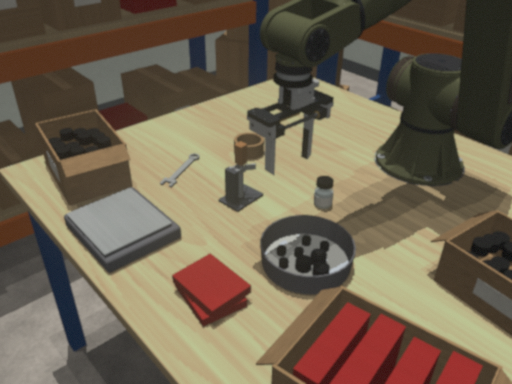

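View pics/side0.png

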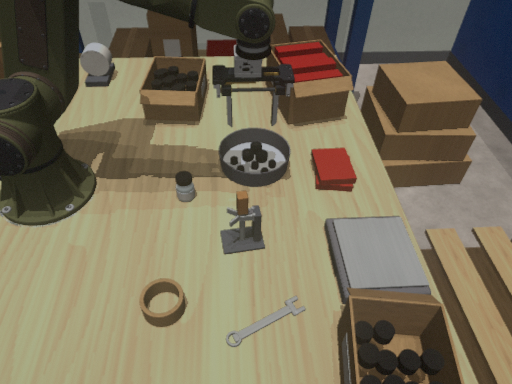

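View pics/wrist0.png

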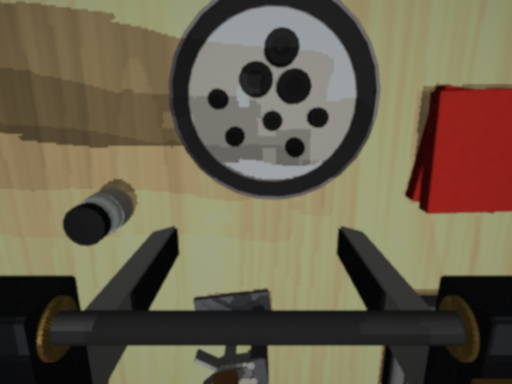

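The wrist view shows the tub centred near (273,90) with three large plugs at about (281,47), (256,79) and (293,86), and five small ones below them. The side view shows the clip at (243,235) with its post on the right (mouth towards -x) and the brown handle at (242,200).

```bash
python3 - <<'E'
from h import *
c=cam('wrist'); W=cloud(c); im=c['color'].astype(int)
# plugs
g=im.max(2); m=((g<60)).astype(np.uint8)
# tub rim by depth
rim=(abs(W[...,2]-0.055)<0.004)
n,l,s,ce=cv2.connectedComponentsWithStats(rim.astype(np.uint8))
for i in range(1,n):
    if s[i,4]>300: 
        P=W[l==i]; print('rimcomp',s[i],P.mean(0).round(3))
def circ(P):
    A=np.c_[2*P[:,:2],np.ones(len(P))]; b=(P[:,:2]**2).sum(1); x=np.linalg.lstsq(A,b,rcond=None)[0]
    return x[:2],np.sqrt(x[2]+x[0]**2+x[1]**2)
i=1+np.argmax(s[1:,4]); P=W[l==i]; print('tub',circ(P))
ctr=circ(P)[0]
d=np.hypot(W[...,0]-ctr[0],W[...,1]-ctr[1])
for lo,hi,nm in((0.0265,0.033,'large'),(0.020,0.0262,'small')):
    mm=((d<0.088)&(W[...,2]>lo)&(W[...,2]<hi)).astype(np.uint8)
    n,l,s,ce=cv2.connectedComponentsWithStats(mm)
    for i in range(1,n):
        if s[i,4]>50: P=W[l==i]; print(nm,s[i],P.mean(0).round(4),((P[:,:2].mean(0)-ctr)*1e3).round(1),'r',np.sqrt(s[i,4]/np.pi)*0.36/c['fx'])
c=cam('side'); W=cloud(c); im=c['color']
hsv=cv2.cvtColor(im,cv2.COLOR_RGB2HSV)
z=W[...,2]
reg=(abs(W[...,0]-0.5)<0.15)&(W[...,1]<0.02)&(W[...,1]>-0.15)
pl=reg&(abs(z-0.008)<0.004)&(im.max(2)<110)
P=W[pl]; print('plate',cv2.minAreaRect((P[:,:2]*1000).astype(np.float32)),len(P),P.mean(0))
h=reg&(z>0.1)
n,l,s,ce=cv2.connectedComponentsWithStats(h.astype(np.uint8))
for i in range(1,n):
    if s[i,4]>10: P=W[l==i]; print(s[i],P.min(0).round(3),P.max(0).round(3))
for lo in (0.155,0.158):
  P=W[reg&(z>lo)&(z<.17)]; print('handletop',len(P),P.mean(0).round(4),np.median(P[:,2]),cv2.minAreaRect((P[:,:2]*1000).astype(np.float32)))
P=W[reg&(z>0.102)&(z<.108)]; print('post top',len(P),P.mean(0))
big=cv2.resize(im[170:270,190:300],None,fx=5,fy=5,interpolation=cv2.INTER_CUBIC); cv2.imwrite('pics/clipzoom.png',big[:,:,::-1])
E
```

```text
rimcomp [ 169    0  212  200 2998] [0.567 0.076 0.055]
tub (array([0.56399581, 0.08593169]), np.float64(0.09967992803988464))
large [ 264   27   36   39 1045] [0.5724 0.1366 0.03  ] [ 8.4 50.7] r 0.02018917218068021
large [239  61  34  36 968] [0.5462 0.1056 0.03  ] [-17.8  19.7] r 0.019431129461449044
large [277  68  35  36 958] [0.5859 0.0987 0.03  ] [21.9 12.8] r 0.019330501496248913
small [207  88  21  22 331] [0.5053 0.0862 0.024 ] [-58.7   0.3] r 0.011362512226254834
small [309 107  20  21 315] [0.6138 0.0667 0.0239] [ 49.8 -19.3] r 0.011084488152820237
small [263 111  20  20 310] [0.564  0.0634 0.024 ] [ -0.  -22.6] r 0.010996164130480065
small [225 127  19  20 300] [0.5225 0.0464 0.024 ] [-41.5 -39.6] r 0.01081735279693442
small [285 138  20  20 296] [0.5895 0.0343 0.024 ] [ 25.5 -51.6] r 0.010744995109952369
plate ((496.4234619140625, -7.127971649169922), (286.1433410644531, 52.3830680847168), 13.822776794433594) 123 [ 0.52774311 -0.01381412  0.00802968]
[ 143    0  152  127 6691] [ 0.35  -0.065  0.207] [0.64  0.02  0.517]
handletop 0 [nan nan nan] nan ((0.0, 0.0), (0.0, 0.0), 0.0)
handletop 0 [nan nan nan] nan ((0.0, 0.0), (0.0, 0.0), 0.0)
post top 0 [nan nan nan]<stdin>:33: RuntimeWarning: Mean of empty slice.
  ret = um.true_divide(
  return _methods._mean(a, axis=axis, dtype=dtype,
  ret = ret.dtype.type(ret / rcount)
<stdin>:34: RuntimeWarning: Mean of empty slice.
```

View pics/clipzoom.png

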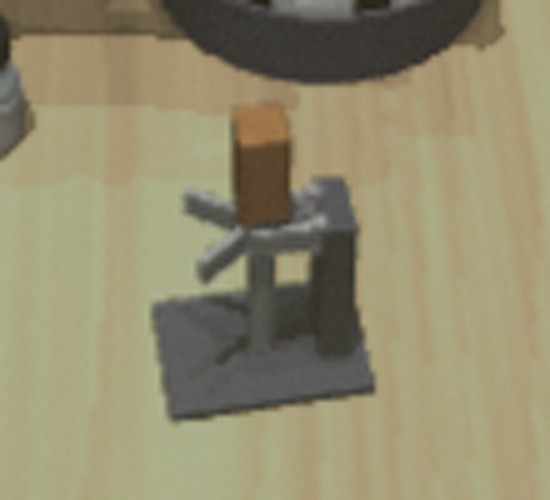

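The zoomed side view shows the stick upright in the jaws: handle top at about (242,193) in the full image, post top at about (256,212).

```bash
python3 - <<'E'
from h import *
for n in('side','scene'):
    c=cam(n); W=cloud(c); im=c['color']; z=W[...,2]
    reg=(abs(W[...,0]-0.53)<0.15)&(W[...,1]<-0.05)&(W[...,1]>-0.3)&(z<0.19)
    print(n)
    pl=reg&(abs(z-0.008)<0.003)&(im.max(2)<110)
    n_,l,s,_=cv2.connectedComponentsWithStats(pl.astype(np.uint8));pl=l==1+np.argmax(s[1:,4])
    P=W[pl]; print('plate',cv2.minAreaRect((P[:,:2]*1000).astype(np.float32)),len(P))
    hu=reg&(z>0.159)
    P=W[hu]; print('handletop',len(P),P.mean(0).round(4),cv2.minAreaRect((P[:,:2]*1000).astype(np.float32)))
    P=W[reg&(abs(z-.104)<.002)&(im.max(2)<130)]; print('posttop',len(P),P.mean(0).round(4),cv2.minAreaRect((P[:,:2]*1000).astype(np.float32)))
    sh=reg&(z>.02)&(z<.08); P=W[sh]; print('shaft+post',len(P),P.min(0).round(3),P.max(0).round(3), P.mean(0))
    # bystanders
    for nm,(x,y) in dict(jar=(.42,.03),tape=(.4,-.3)).items():
        pass
# plate corners from zoom (side)
c=cam('side')
for u,v in((172,418),(372,390),(355,283),(152,303)):
    print('corner',ray(c,190+u/5,170+v/5,0.008).round(4))
for u,v in((236,105),(283,104),(290,121),(234,125)):
    print('htop',ray(c,190+u/5,170+v/5,0.163).round(4))
c=cam('side');W=cloud(c)
for nm,a in dict(jar=(184,180),tape=(162,288),box=(333,160)).items(): print(nm,W[a[1],a[0]].round(3))
E
```

```text
side
plate ((520.2859497070312, -195.86923217773438), (98.8402328491211, 71.25804138183594), 7.131368160247803) 685
handletop 97 [ 0.5191 -0.1968  0.1631] ((519.3182373046875, -195.7155303955078), (23.09075355529785, 24.032304763793945), 8.068334579467773)
posttop 115 [ 0.541  -0.1936  0.1038] ((526.8265991210938, -193.52584838867188), (69.28014373779297, 38.059844970703125), 12.256769180297852)
shaft+post 337 [ 0.38  -0.21   0.021] [ 0.563 -0.05   0.08 ] [ 0.49274038 -0.15734994  0.0491298 ]
scene
plate ((519.7314453125, -189.22988891601562), (97.13386535644531, 69.63825225830078), 6.832607746124268) 347
handletop 64 [ 0.5192 -0.1899  0.1626] ((517.9244995117188, -191.70445251464844), (25.721040725708008, 25.381425857543945), 12.210455894470215)
posttop 76 [ 0.5409 -0.187   0.1038] ((533.09716796875, -187.82984924316406), (52.99641036987305, 32.0504264831543), 4.400818824768066)
shaft+post 373 [ 0.381 -0.206  0.02 ] [ 0.562 -0.05   0.08 ] [ 0.53947806 -0.17869217  0.0509356 ]
corner [ 0.477  -0.2384  0.008 ]
corner [ 0.5727 -0.2269  0.008 ]
corner [ 0.5697 -0.1609  0.008 ]
corner [ 0.4682 -0.1689  0.008 ]
htop [ 0.5104 -0.1848  0.163 ]
htop [ 0.5309 -0.1851  0.163 ]
htop [ 0.5334 -0.1955  0.163 ]
htop [ 0.5091 -0.1968  0.163 ]
jar [ 0.379 -0.056  0.076]
tape [ 0.34  -0.327  0.014]
box [0.787 0.038 0.047]
```

```bash
cat >> h.py <<'E'
from scipy.spatial.transform import Rotation as Ro
def tool():
    o=ctrl.get_obs(); R=Ro.from_euler('xyz',o['eef_rot']).as_matrix(); return np.array(o['ee_pos']),R
def shift(target):
    p,R=tool(); return (R.T@(np.array(target)-p)*1e3).round(1)
E
python3 - <<'E'
from h import *
p,R=tool(); print(p,R.round(3)); print(shift([.52,-.13,.205]))
E
```

```text
[5.49955757e-01 5.23111561e-06 2.05355274e-01] [[-0. -0.  1.]
 [ 0.  1.  0.]
 [-1.  0. -0.]]
[   0.4 -130.   -30. ]
```

Request:
servo_tool(
  motion=[0, -32, -7, -2, 0, -65, -15, -4, 0, -98, -23, -6, 0, -130, -30, -7, 0, -130, -30, -7, 0, -130, -30, -7],
  gripper=1,
)

```text
time_s: 1.2
ee_pos: [0.5201, -0.1295, 0.2055]
eef_rot: [1.048, 1.571, 1.17]
force: [0.3, 0.3, 0.5]
grip_width: 0.0939
```

```bash
python3 - <<'E'
from h import *
p,R=tool(); print(p,R.round(3))
c=cam('wrist','w1'); W=cloud(c); z=W[...,2]; im=c['color']
reg=(abs(W[...,0]-0.52)<0.1)&(abs(W[...,1]+.19)<0.08)
for nm,m in dict(plate=reg&(abs(z-.008)<.003)&(im.max(2)<110),top=reg&(abs(z-.163)<.004),post=reg&(abs(z-.104)<.0015)).items():
    n_,l,s,_=cv2.connectedComponentsWithStats(m.astype(np.uint8))
    if n_<2: print(nm,'none');continue
    k=l==1+np.argmax(s[1:,4]);P=W[k]; print(nm,len(P),P.mean(0).round(4),cv2.minAreaRect((P[:,:2]*1000).astype(np.float32)))
E
```

```text
[ 0.52011078 -0.12952785  0.20546242] [[ 0.    -0.122  0.993]
 [ 0.     0.993  0.122]
 [-1.     0.     0.   ]]
plate 2845 [ 0.5097 -0.1845  0.0091] ((516.5297241210938, -193.85214233398438), (99.84646606445312, 69.35400390625), 7.569669246673584)
top 874 [ 0.5165 -0.1923  0.1636] ((516.4300537109375, -193.48953247070312), (24.009855270385742, 23.65229034423828), 7.169102668762207)
post 867 [ 0.5359 -0.1883  0.104 ] ((520.9629516601562, -190.771728515625), (75.74348449707031, 34.556922912597656), 1.8267402648925781)
```

View pics/w1.png

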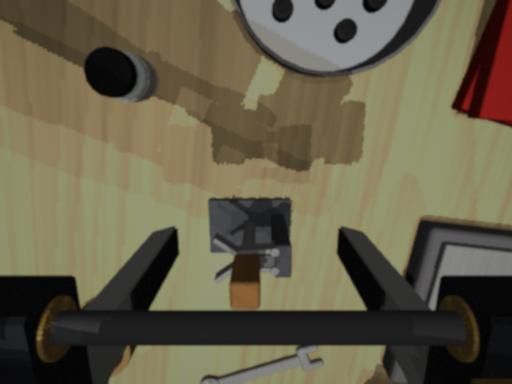

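The wrist view shows the handle top at (245,290), giving (0.5165,-0.1935). The other views give about 0.519, so I'm using (0.518,-0.193). Next: move above it, then down.

Request:
servo_tool(
  motion=[0, -31, -5, 0, 0, -63, -10, 0, 0, -63, -10, 0, 20, -63, -10, 0, 45, -63, -10, 0, 70, -63, -10, 0, 85, -63, -10, 0, 90, -63, -10, 0, 90, -63, -10, 0],
)

```text
time_s: 2.38
ee_pos: [0.518, -0.1935, 0.1159]
eef_rot: [-0.427, 1.57, -0.305]
force: [0.3, -0.3, -0.2]
grip_width: 0.0937
```

Request:
servo_tool(
  motion=[0, 0, 0, 0, 0, 0, 0, 0, 0, 0, 0, 0, 0, 0, 0, 0, 0, 0, 0, 0, 0, 0, 0, 0, 0, 0, 0, 0],
  gripper=0,
  force=50,
)

```text
time_s: 3.25
ee_pos: [0.5177, -0.1937, 0.1154]
eef_rot: [-1.865, 1.571, -1.743]
force: [-0.2, -0.7, -0.7]
grip_width: 0.0273
```

```bash
python3 - <<'E'
from h import *
o=ctrl.get_obs();print(o)
c=cam('wrist','w2'); c=cam('side'); cv2.imwrite('pics/s2.png',cv2.resize(c['color'][130:290,150:360],None,fx=3.5,fy=3.5)[:,:,::-1])
E
```

```text
{'time_s': 3.25, 'qpos': array([-4.24333583e-01,  3.95708678e-01,  1.61232519e+00, -1.28494685e-05,
        1.13355578e+00, -5.46515203e-01]), 'joint_vel': array([-0.00057669,  0.00102117,  0.00097073,  0.00036926,  0.00048251,
        0.0001235 ]), 'tau': array([-2.63568028e-03, -5.56357169e+01, -3.23103082e+01,  5.00144530e-02,
        5.30816917e-02,  1.38838436e-04]), 'ee_pos': array([ 0.51774475, -0.19374861,  0.1154433 ]), 'eef_rot': array([-1.86539701,  1.57078431, -1.74320995]), 'force': array([-0.17771449, -0.73037199, -0.65125651]), 'moment': array([-0.05746432, -0.01040895,  0.02667369]), 'grip_width': 0.02732425113626927}
```

View pics/s2.png

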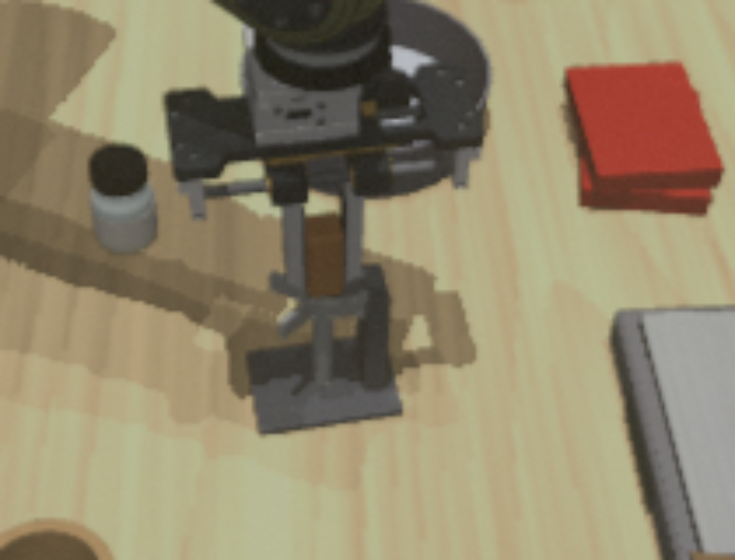

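The fingers straddle the handle. The opening still reads 27 mm, so I'll wait a little longer.

Request:
servo_tool(
  motion=[0, 0, 0, 0, 0, 0, 0, 0, 0, 0, 0, 0, 0, 0, 0, 0],
)

```text
time_s: 3.85
ee_pos: [0.5177, -0.1938, 0.1155]
eef_rot: [-0.521, 1.571, -0.399]
force: [0.6, -0.1, -0.4]
grip_width: 0.0237
```

Gripped at 23.7 mm; the seat reference is TCP (0.5177,-0.1938,0.1155), yaw 7°. Next I draw it straight up and carry it over the tub.

Request:
servo_tool(
  motion=[-5, 0, 0, 0, -20, 0, 0, 0, -45, 0, 0, 0, -70, 0, 0, 0, -75, 30, 6, 0, -75, 80, 16, 2, -75, 130, 27, 3, -75, 180, 37, 5, -75, 230, 47, 7, -75, 260, 54, 7, -75, 260, 54, 7, -75, 260, 54, 7],
)

```text
time_s: 5.35
ee_pos: [0.5397, 0.0703, 0.1911]
eef_rot: [-0.213, 1.57, -0.213]
force: [0.1, -0.3, -2.0]
grip_width: 0.0238
```

```bash
cat > look.py <<'E'
from h import *
import sys
T=np.array([.564,.086])
def plugs(save,n='wrist'):
    p,R=tool(); print('t',ctrl.get_obs()['time_s'],'stick rel',((p[:2]-T)*1e3).round(1),'foot z',round((p[2]-.1075)*1e3,1))
    c=cam(n,save); W=cloud(c)
    rim=(abs(W[...,2]-0.055)<0.002)&(abs(np.hypot(W[...,0]-T[0],W[...,1]-T[1])-.101)<.012)
    P=W[rim]; A=np.c_[2*P[:,:2],np.ones(len(P))]; x=np.linalg.lstsq(A,(P[:,:2]**2).sum(1),rcond=None)[0]
    print('tubfit',x[:2].round(4),np.sqrt(x[2]+x[0]**2+x[1]**2).round(4),len(P))
    d=np.hypot(W[...,0]-T[0],W[...,1]-T[1])
    for lo,hi,nm,r,mn in((0.0265,0.033,'L',18,350),(0.020,0.0262,'S',11,120)):
        mm=((d<0.092)&(W[...,2]>lo)&(W[...,2]<hi)&(c['color'].max(2)<60)).astype(np.uint8)
        mm=cv2.morphologyEx(mm,cv2.MORPH_OPEN,np.ones((3,3)))
        q,l,s,ce=cv2.connectedComponentsWithStats(mm)
        for i in range(1,q):
            if s[i,4]>40:
                P=W[l==i]; (cc,rr)=cv2.minEnclosingCircle((P[:,:2]*1e3).astype(np.float32)); print(nm,((P[:,:2].mean(0)-T)*1e3).round(0),'enc',(np.array(cc)-T*1e3).round(0),round(rr,1),s[i,4])
if __name__=='__main__': plugs(sys.argv[1],*(sys.argv[2:]))
E
python3 look.py w3
```

```text
t 5.35 stick rel [-24.3 -15.7] foot z 83.6
tubfit [0.564  0.0863] 0.0999 2473
L [ 8. 51.] enc [ 8. 51.] 17.0 873
L [-18.  20.] enc [-18.  20.] 17.2 827
L [21. 14.] enc [21. 13.] 17.1 807
S [-59.   2.] enc [-58.   1.] 10.0 258
S [ 49. -18.] enc [ 50. -18.] 10.0 241
S [ -1. -21.] enc [ -0. -21.] 9.9 243
S [-41. -38.] enc [-41. -38.] 9.7 225
S [ 25. -50.] enc [ 25. -51.] 9.7 217
```

View pics/w3.png

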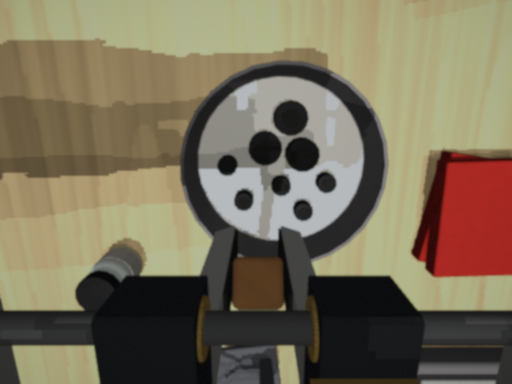

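The wrist view shows the whole tub, centred near (283,160), and the stick held between the fingers at (258,280). All eight plugs are measured and agree with the first view. I'm descending into the free spot.

Request:
servo_tool(
  motion=[20, 0, 0, 0, 45, 0, 0, 0, 65, 0, 0, 0, 74, 0, 0, 0, 76, 0, 0, 0, 76, 0, 0, 0],
)

```text
time_s: 6.15
ee_pos: [0.5394, 0.069, 0.1144]
eef_rot: [-2.152, 1.569, -2.154]
force: [-2.1, -6.3, -0.6]
grip_width: 0.024
```

Request:
servo_tool(
  motion=[0, -3, 12, 0, 0, -7, 24, 0, 0, -11, 36, 0, 0, 0, 31, 0, 0, 11, 26, 0, 0, 19, 26, 0, 0, 27, 26, 0, 0, 34, 26, 0, 0, 38, 26, 0, 0, 31, 26, 0, 0, 31, 36, 0, 0, 32, 46, 0, 0, 33, 56, 0, 0, 35, 68, 0, 0, 35, 68, 0],
)

```text
time_s: 8.02
ee_pos: [0.6082, 0.1062, 0.1142]
eef_rot: [1.862, 1.57, 1.862]
force: [-2.3, 1.9, 0.8]
grip_width: 0.0238
```

```bash
python3 look.py w4
```

```text
t 8.025 stick rel [44.2 20.2] foot z 6.7
tubfit [0.5643 0.0867] 0.0998 3088
L [ 9. 52.] enc [ 9. 51.] 17.7 1355
L [-17.  21.] enc [-17.  21.] 17.2 1221
L [23. 15.] enc [23. 14.] 17.3 1179
S [-57.   2.] enc [-58.   1.] 10.0 392
S [ 50. -18.] enc [ 50. -19.] 10.7 386
S [ -3. -19.] enc [ -1. -21.] 9.7 176
S [-40. -38.] enc [-41. -38.] 10.0 352
```

View pics/w4.png

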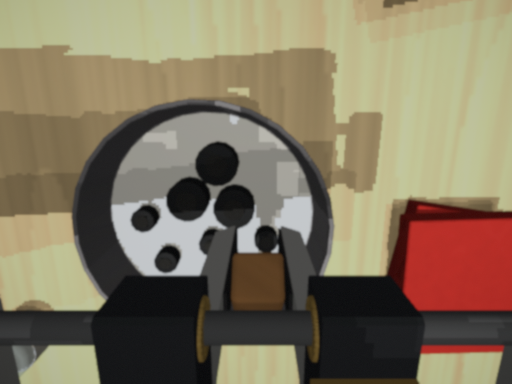

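None of the plugs moved. The shaft should show in the wrist view between (256,240) and (256,192), and it doesn't. Checking the other cameras.

```bash
python3 - <<'E'
from h import *
c=cam('side'); cv2.imwrite('pics/s4.png',cv2.resize(c['color'][80:260,170:380],None,fx=3.5,fy=3.3)[:,:,::-1])
c=cam('scene'); cv2.imwrite('pics/c4.png',cv2.resize(c['color'][90:310,200:380],None,fx=3,fy=2.7)[:,:,::-1])
E
```

```text
(no output)
```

View pics/s4.png

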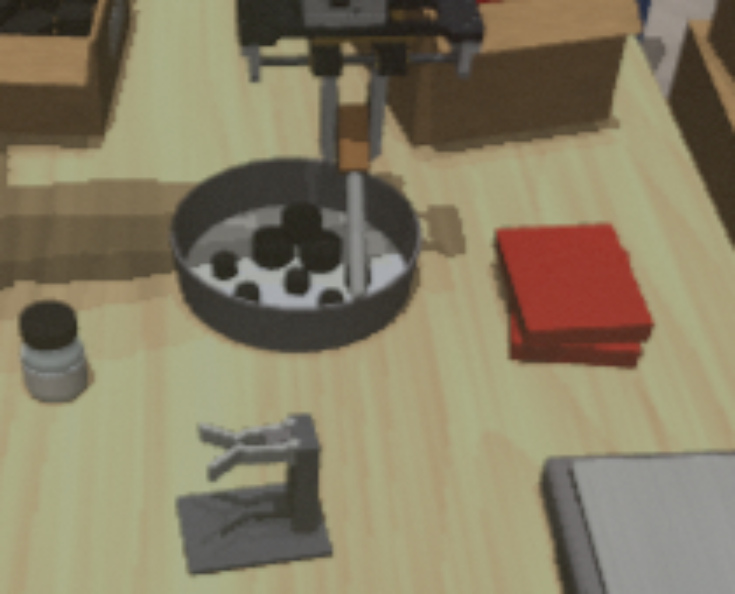

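View pics/c4.png

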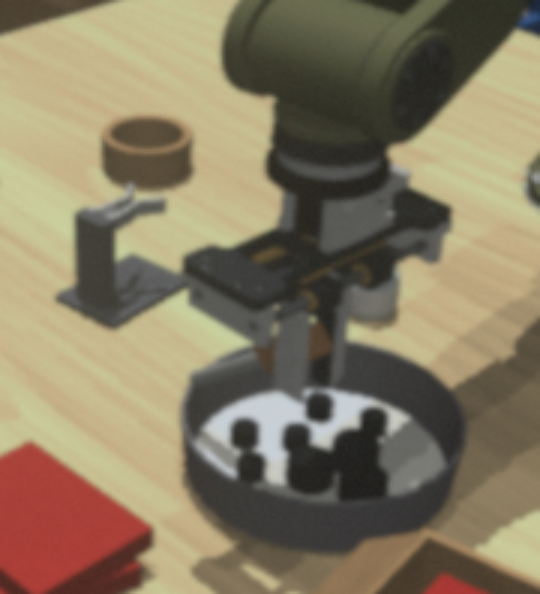

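The stick has pivoted in the pads. I hadn't lifted it clear of the jaws, so moving sideways levered it over, and its foot now points towards -y inside the tub. I'll measure the tilt and straighten it against the tub wall.

```bash
python3 - <<'E'
from h import *
T=np.array([.564,.086,0])
c=cam('side'); W=cloud(c); p,R=tool(); print(p)
f=ray(c,170+358/3.5,80+293/3.3,.012); print('foot rel',(f-T).round(4))
# shaft points from depth
im=c['color']; m=(np.hypot(W[...,0]-.564,W[...,1]-.086)<.12)&(W[...,2]>.06)&(W[...,2]<.098)
n,l,s,ce=cv2.connectedComponentsWithStats(m.astype(np.uint8))
for i in range(1,n):
    if s[i,4]>15: P=W[l==i]; print(s[i],(P.mean(0)-T).round(3))
m=(np.hypot(W[...,0]-.608,W[...,1]-.09)<.1)&(abs(W[...,0]-.608)<.015)
for z in np.arange(.02,.16,.01):
    k=m&(abs(W[...,2]-z)<.005); P=W[k]
    hs=P[P[:,1]<P[:,1].min()+.02] if len(P) else P
    print(z.round(3),len(P),(np.median(P,0)-T).round(4) if len(P) else '')
c=cam('scene'); W=cloud(c)
m=(abs(W[...,0]-.608)<.03)&(W[...,1]<.12)&(W[...,1]>0)&(c['color'][...,0]>c['color'][...,2]+25)&(W[...,2]>.08)
P=W[m]; print('handle scene',len(P),(P.mean(0)-T).round(4),P.min(0)-T,P.max(0)-T)
E
```

```text
[0.60745131 0.10597978 0.11441086]
foot rel [ 0.0543 -0.0395  0.012 ]
[269 148   6  21  99] [ 0.044 -0.074  0.08 ]
0.02 65 [ 0.0382 -0.0423  0.0203]
0.03 77 [0.0375 0.0085 0.0293]
0.04 40 [0.0436 0.0009 0.0401]
0.05 34 [ 0.0418 -0.0871  0.0506]
0.06 23 [ 0.0433 -0.0874  0.0576]
0.07 28 [ 0.0433 -0.0835  0.0696]
0.08 27 [ 0.0434 -0.0745  0.0824]
0.09 26 [ 0.0441 -0.063   0.0909]
0.1 28 [ 0.0447 -0.0512  0.1005]
0.11 31 [ 0.0449 -0.041   0.1108]
0.12 37 [ 0.0428 -0.0279  0.1213]
0.13 31 [ 0.0411 -0.0202  0.1288]
0.14 49 [ 0.0408 -0.0171  0.1406]
0.15 53 [ 0.044  -0.0083  0.1509]
0.16 59 [0.0441 0.0041 0.1598]
handle scene 421 [ 0.0507 -0.001   0.3522] [ 0.01422937 -0.03730687  0.12367495] [0.07390435 0.03344478 0.43987188]
```

The stick is tilted about 49° about the finger axis, with its foot near the rim. I'll move over a clear stretch of wall at x=-8, lower the foot inside the rim, and draw the grip towards -y while raising it so the wall swings the stick upright.

Request:
servo_tool(
  motion=[-15, 2, 0, 0, -30, 5, 0, 0, -30, 8, -17, 0, -30, 8, -35, 0, -30, 8, -52, 0, -30, 8, -52, 0, -10, 8, -52, 0, 10, 8, -52, 0, 25, 8, -52, 0, 28, 8, -52, 0, 28, 8, -52, 0],
  force=25,
)

```text
time_s: 9.65
ee_pos: [0.556, 0.1139, 0.0869]
eef_rot: [0.126, 1.57, 0.126]
force: [0.1, 0.1, -0.7]
grip_width: 0.0236
```

```bash
cat > tilt.py <<'E'
from h import *
import sys
T=np.array([.564,.086,0]); p,R=tool(); o=ctrl.get_obs(); print(p-T,'F',o['force'].round(1),o['time_s'],o['grip_width'])
c=cam('side'); W=cloud(c)
u0,v0=[int(x) for x in proj(c,p-[0,0,.05])]; a,b=max(0,u0-75),max(0,v0-80)
cv2.imwrite('pics/%s.png'%sys.argv[1],cv2.resize(c['color'][b:b+170,a:a+150],None,fx=3.5,fy=3.5)[:,:,::-1])
Q=W-T
for z in np.arange(.02,.15,.01):
    k=(abs(Q[...,2]-z)<.005)&(abs(W[...,0]-p[0])<.022)&(W[...,1]<p[1]+.02)&(W[...,1]>p[1]-.13); P=Q[k]
    if len(P)>5: print(z.round(3),len(P),np.median(P,0).round(4))
E
python3 tilt.py s5
```

```text
[-0.0079647   0.02793072  0.08689264] F [ 0.1  0.1 -0.7] 9.65 0.023569800264948235
0.02 94 [-0.0023 -0.0316  0.021 ]
0.03 119 [-0.0131  0.0088  0.0296]
0.04 60 [-0.007  -0.0986  0.0405]
0.05 68 [-0.0085 -0.0978  0.0504]
0.06 34 [-0.0075 -0.061   0.0579]
0.07 34 [-0.007  -0.0453  0.0698]
0.08 24 [-0.0077 -0.0356  0.0792]
0.09 37 [-0.0075 -0.0243  0.0905]
0.1 41 [-0.0071 -0.0096  0.1007]
0.11 55 [-0.0098 -0.0089  0.111 ]
0.12 64 [-0.009  -0.0002  0.1202]
0.13 70 [-0.0057  0.0109  0.13  ]
0.14 64 [-0.0082  0.0192  0.1395]
```

View pics/s5.png

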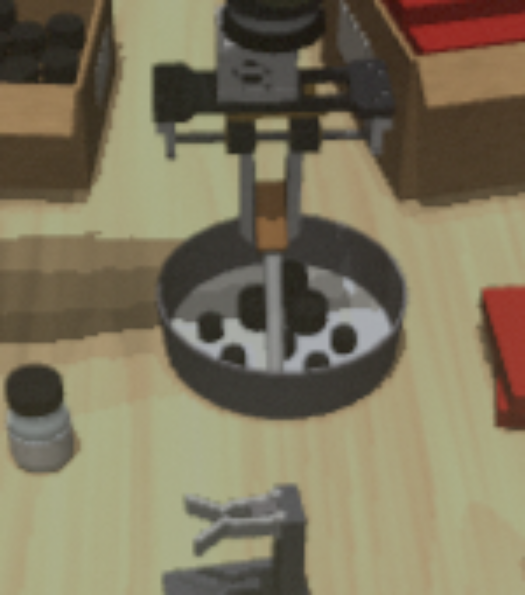

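Foot is inside at about y=-67, z=23 mm. Straightening against the wall.

Request:
servo_tool(
  motion=[0, -12, 0, 0, -3, -23, 0, 0, -10, -31, 0, 0, -17, -38, 0, 0, -23, -46, 0, 0, -28, -53, 0, 0, -32, -60, 0, 0, -35, -68, 0, 0, -38, -76, 0, 0, -40, -83, 0, 0, -42, -90, 0, 0, -43, -97, 0, 0, -43, -97, 0, 0],
)

```text
time_s: 11.32
ee_pos: [0.5557, 0.0162, 0.1296]
eef_rot: [-1.414, 1.57, -1.415]
force: [0.2, 1.7, 0.5]
grip_width: 0.0237
```

```bash
python3 tilt.py s6
```

```text
[-0.00831655 -0.06978008  0.129552  ] F [0.2 1.7 0.5] 11.325 0.0236541043302817
0.02 42 [-0.0105 -0.0979  0.0201]
0.03 37 [-0.0081 -0.0982  0.0297]
0.04 41 [-0.0081 -0.0995  0.0401]
0.05 61 [-0.0086 -0.0995  0.0506]
0.06 26 [-0.0096 -0.0905  0.0573]
0.07 17 [-0.008  -0.0863  0.0697]
0.08 18 [-0.0081 -0.0841  0.0805]
0.09 19 [-0.0058 -0.0831  0.0902]
0.1 21 [-0.0081 -0.0811  0.1   ]
0.11 19 [-0.0061 -0.0795  0.1104]
0.12 18 [-0.0083 -0.0774  0.1191]
0.13 22 [-0.0072 -0.0778  0.1316]
0.14 53 [-0.0088 -0.0799  0.1405]
```

View pics/s6.png

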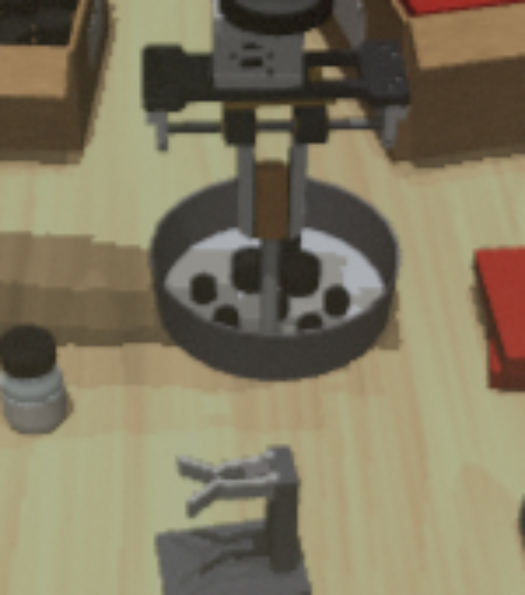

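Down to about 8–10°. Continuing.

Request:
servo_tool(
  motion=[-1, -6, 0, 0, -1, -12, 0, 0, -1, -17, 0, 0, -1, -17, 0, 0],
)

```text
time_s: 11.88
ee_pos: [0.5558, -0.0006, 0.1306]
eef_rot: [-0.547, 1.57, -0.547]
force: [0.5, 2.7, 0.5]
grip_width: 0.0245
```

```bash
cat > tilt2.py <<'E'
from h import *
import sys
T=np.array([.564,.086,0]); p,R=tool(); o=ctrl.get_obs(); print((p-T).round(4),'F',o['force'].round(1),o['time_s'],o['grip_width'])
for n in('side','scene'):
    c=cam(n); W=cloud(c); Q=W-p
    ok=(abs(Q[...,0])<.03)&(abs(Q[...,1])<.045)
    L=[]
    for z in np.arange(.058,p[2]-.012,.005):
        k=ok&(abs(W[...,2]-z)<.003)&(abs(Q[...,0])<.016); P=Q[k]
        if len(P)>4: L.append([z,*np.median(P,0)[:2],len(P)])
    L=np.array(L); 
    if len(L)>2:
        a=np.polyfit(L[:,0],L[:,1],1)[0];b=np.polyfit(L[:,0],L[:,2],1)[0]; print(n,'tilt dx/dz,dy/dz deg',np.degrees([a,b]).round(1)); print((L*1e3).round(1)[::2].tolist())
    u,v=[int(x) for x in proj(c,p-[0,0,.04])];a,b=max(0,u-60),max(0,v-60)
    cv2.imwrite('pics/%s_%s.png'%(sys.argv[1],n),cv2.resize(c['color'][b:b+120,a:a+120],None,fx=4.5,fy=4.5)[:,:,::-1])
E
python3 tilt2.py a7
```

```text
[-0.0082 -0.0866  0.1306] F [0.5 2.7 0.5] 11.875 0.024470921384490335
side tilt dx/dz,dy/dz deg [-0.4  5. ]
[[58.0, 1.1, -8.6, 20000.0], [68.0, 2.6, -3.8, 10000.0], [78.0, -0.3, -2.0, 10000.0], [88.0, 0.9, -2.9, 12000.0], [98.0, 2.3, -2.2, 11000.0], [108.0, 1.8, -1.6, 9000.0], [118.0, 1.6, -0.5, 13000.0]]
scene tilt dx/dz,dy/dz deg [-0.2  4.3]
[[58.0, 4.4, 3.0, 24000.0], [68.0, 2.6, 6.8, 16000.0], [78.0, 3.2, 7.5, 14000.0], [88.0, 2.2, 9.6, 11000.0], [98.0, 4.2, 7.9, 13000.0], [108.0, 3.7, 8.2, 16000.0], [118.0, 3.3, 10.1, 15000.0]]
```

View pics/a7_scene.png

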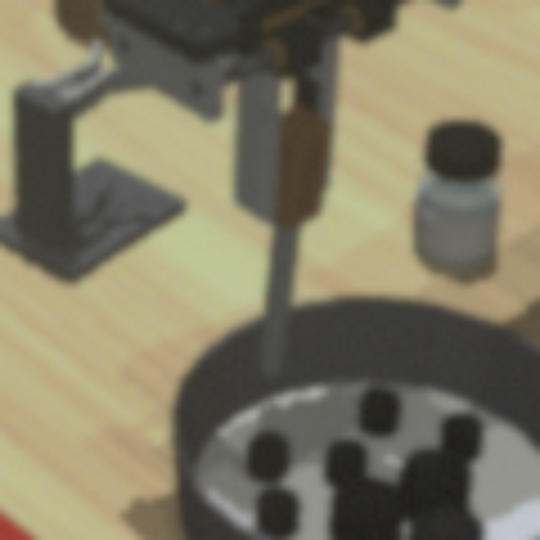

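About 3–4° remain. One more small push, then firm up the grip.

Request:
servo_tool(
  motion=[0, -3, 0, 0, 0, -6, 0, 0, 0, -7, 0, 0, 0, -7, 0, 0],
)

```text
time_s: 12.48
ee_pos: [0.5557, -0.0072, 0.1305]
eef_rot: [-0.251, 1.571, -0.252]
force: [0.3, 4.3, 3.2]
grip_width: 0.0241
```

Request:
servo_tool(
  motion=[0, 0, 0, 0, 0, 3, 0, 0, 0, 12, 0, 0, 0, 12, 0, 0],
  force=60,
)

```text
time_s: 12.98
ee_pos: [0.5555, 0.0054, 0.1302]
eef_rot: [-2.676, 1.57, -2.675]
force: [0.0, 0.6, -1.2]
grip_width: 0.0238
```

```bash
python3 tilt2.py a8
```

```text
[-0.0085 -0.0806  0.1302] F [ 0.   0.6 -1.2] 12.975 0.02384642122044943
side tilt dx/dz,dy/dz deg [-1.5  9.4]
[[58.0, 3.7, -20.0, 17000.0], [68.0, 1.0, 0.1, 9000.0], [78.0, 0.7, 0.8, 8000.0], [88.0, 0.5, 2.4, 9000.0], [98.0, -2.1, 2.4, 7000.0], [108.0, 0.2, 1.3, 8000.0], [118.0, 1.4, 3.0, 10000.0]]
scene tilt dx/dz,dy/dz deg [0.2 4.3]
[[58.0, 3.7, 4.9, 25000.0], [68.0, 5.2, 8.9, 10000.0], [78.0, 4.3, 11.0, 12000.0], [88.0, 3.5, 12.7, 10000.0], [98.0, 4.4, 11.4, 14000.0], [108.0, 3.6, 12.3, 18000.0], [118.0, 3.7, 13.3, 13000.0]]
```

View pics/a8_scene.png

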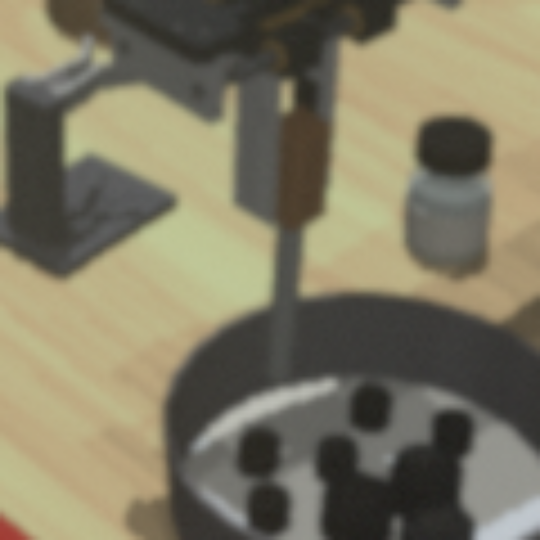

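```bash
python3 - <<'E'
from h import *
p,R=tool()
c=cam('scene'); u,v=[int(x) for x in proj(c,p-[0,0,.04])];a,b=max(0,u-60),max(0,v-60); print(a,b)
im=cv2.resize(c['color'][b:b+120,a:a+120],None,fx=6,fy=6,interpolation=cv2.INTER_CUBIC)
for z in (0,.0225,-.03,-.06,-.1):
    q=(proj(c,p+[0,0,z])-[a,b]+.5)*6; print(z,q.round(1)); cv2.circle(im,tuple(int(x) for x in q),3,(255,0,0),-1)
cv2.imwrite('pics/a9.png',im[80:680,:,::-1])
Rm,t=RT(c); o=-Rm.T@t
def onx(U,V):
    uu,vv=U/6-.5+a,V/6-.5+b
    d=Rm.T@np.array([(uu-c['cx'])/c['fx'],(vv-c['cy'])/c['fy'],1]); return (o+d*(p[0]-o[0])/d[0])-p
for q in ((382,320),(373,480)): print(onx(*q).round(4))
E
```

```text
224 150
0 [371.9 277. ]
0.0225 [374.9 225.7]
-0.03 [368.1 343.7]
-0.06 [364.4 408.4]
-0.1 [359.6 491.6]
[ 0.      0.0063 -0.0157]
[ 0.      0.0067 -0.0902]
```

View pics/a9.png

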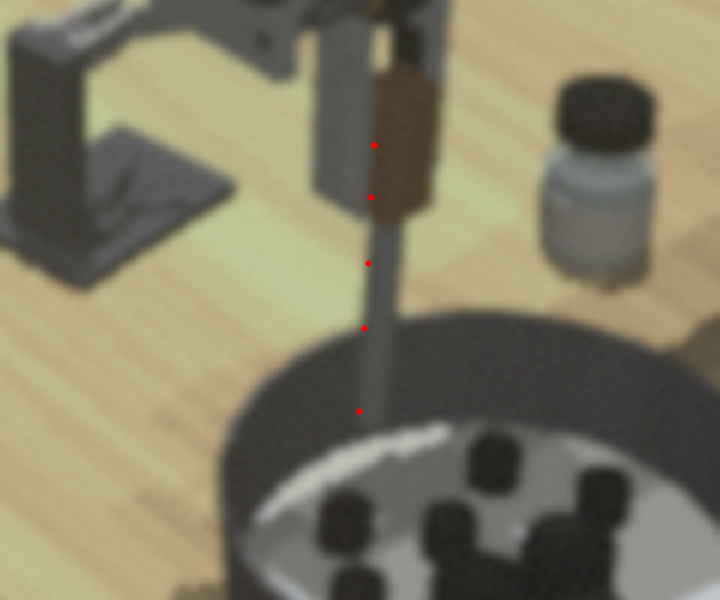

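The shaft matches the projected vertical to within about 1°, and the end of the shaft is where an unslipped grip would put it. Stirring for real: push S3 aside, wedge between L2 and L3, then push L3 to the right.

Request:
servo_tool(
  motion=[8, 0, 0, 0, 15, 0, 0, 0, 15, 21, -7, 0, 15, 41, -14, 0, 15, 61, -14, 0, 15, 58, -2, 0, 15, 56, 9, 0, 15, 54, 20, 0, 15, 65, 15, 0, 15, 76, 10, 0, 15, 84, 10, 0, 15, 92, 10, 0, 15, 99, 10, 0, 15, 94, 10, 0, 15, 95, 21, 0, 15, 96, 32, 0, 15, 98, 43, 0, 15, 100, 53, 0, 15, 100, 53, 0],
)

```text
time_s: 15.5
ee_pos: [0.6092, 0.105, 0.1151]
eef_rot: [-3.013, 1.571, -3.012]
force: [-0.5, -0.3, -0.6]
grip_width: 0.0239
```

```bash
python3 look.py w10
```

```text
t 15.5 stick rel [45.2 19. ] foot z 7.6
tubfit [0.5643 0.0867] 0.0998 3142
L [-6. 44.] enc [-6. 41.] 35.2 2643
L [69. 20.] enc [69. 19.] 17.1 1175
S [-57.   2.] enc [-58.   1.] 10.2 384
S [-40. -38.] enc [-41. -38.] 10.0 357
```

View pics/w10.png

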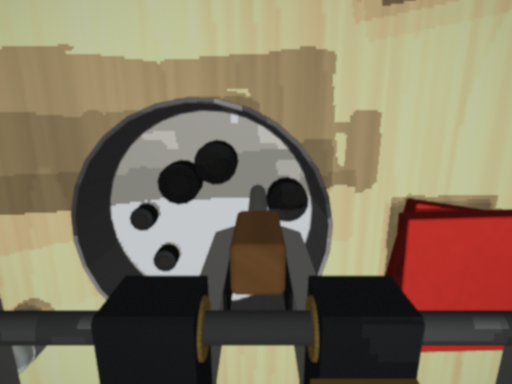

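The wrist view shows the stick upright at (258,190), L3 pushed out to (287,198) = rel (69,20), and L2 at about (180,182). Next: push L2 left, go round above L1 and bring it down to the middle.

Request:
servo_tool(
  motion=[0, 2, -20, 0, 0, 5, -40, 0, 0, 9, -51, 0, 0, 13, -60, 0, 0, 17, -69, 0, 0, 20, -77, 0, 0, 31, -73, 0, 0, 43, -70, 0, 0, 59, -61, 0, 0, 62, -49, 0, 0, 62, -37, 0, 0, 53, -37, 0, 0, 43, -37, 0, 0, 33, -37, 0, 0, 23, -37, 0, 0, 15, -37, 0, 0, 8, -37, 0, 0, 8, -37, 0],
)

```text
time_s: 17.8
ee_pos: [0.5717, 0.1124, 0.1155]
eef_rot: [-1.06, 1.571, -1.061]
force: [-0.3, -0.8, -0.4]
grip_width: 0.0234
```

```bash
python3 look.py w11; python3 - <<'E'
from h import *
c=cam('side'); cv2.imwrite('pics/s11.png',cv2.resize(c['color'][110:200,190:320],None,fx=5,fy=5,interpolation=cv2.INTER_CUBIC)[:,:,::-1])
E
```

```text
t 17.8 stick rel [ 7.7 26.4] foot z 8.0
tubfit [0.5641 0.0865] 0.1 2957
L [-59.  43.] enc [-60.  42.] 17.7 1312
L [69. 20.] enc [69. 19.] 17.7 1193
S [-58.   2.] enc [-59.   2.] 10.2 374
S [ 53. -16.] enc [ 51. -17.] 9.7 176
S [-47. -35.] enc [-46. -36.] 7.6 92
```

View pics/w11.png

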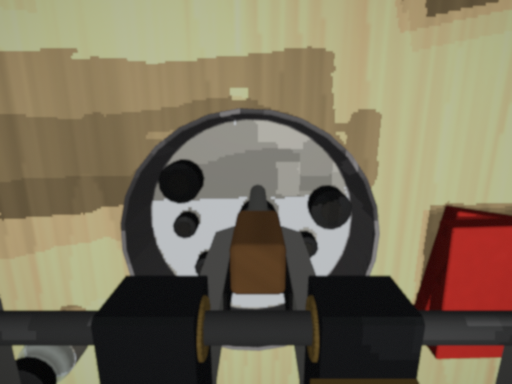

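View pics/s11.png

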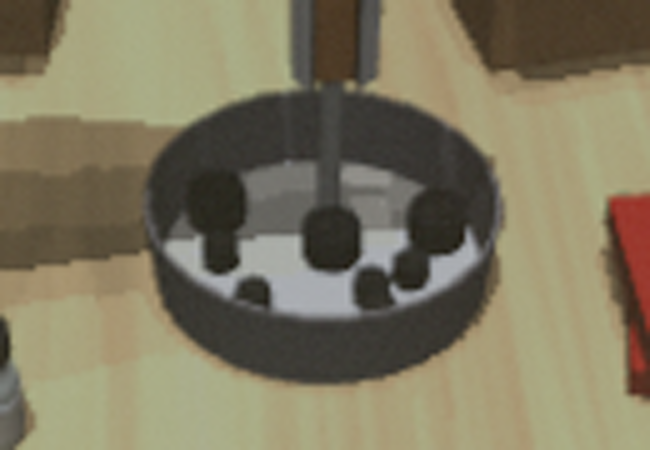

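All three large plugs are apart: L2 (-60,42), L3 (69,20), L1 about (8,1). I'm lifting the stick out to see the small ones.

Request:
servo_tool(
  motion=[-20, 2, 0, 0, -45, 2, 0, 0, -75, 2, 0, 0, -80, -18, 0, 0, -80, -38, 0, 0, -80, -58, 0, 0, -80, -60, 0, 0],
)

```text
time_s: 18.77
ee_pos: [0.5714, 0.0511, 0.1946]
eef_rot: [-3.066, 1.569, -3.068]
force: [-0.3, -0.1, -0.8]
grip_width: 0.0238
```

```bash
python3 look.py w12
```

```text
t 18.775 stick rel [  7.4 -34.9] foot z 87.1
tubfit [0.5641 0.0862] 0.0999 2538
L [-59.  42.] enc [-59.  41.] 17.6 893
L [68. 18.] enc [69. 18.] 17.7 851
L [6. 6.] enc [6. 6.] 16.9 800
S [-58.   1.] enc [-59.   1.] 10.2 280
S [ 49. -18.] enc [ 50. -18.] 9.9 253
S [ 27. -43.] enc [ 29. -43.] 20.2 475
S [-41. -38.] enc [-41. -39.] 9.8 235
```

View pics/w12.png

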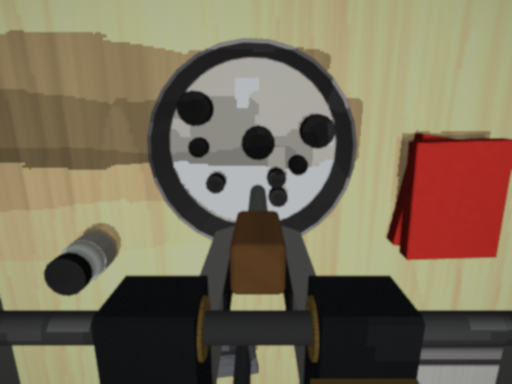

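All eight are visible: S1 (-58,1), S4 (-41,-39), S2 (50,-18), S3 about (27,-33), S5 about (28,-53). The large gaps are about 27 mm or more. Next: S1 right and down, round S4, and push it up and left.

Request:
servo_tool(
  motion=[0, 23, -41, 0, 0, 46, -82, 0, 0, 46, -82, 0, 30, 46, -82, 0, 60, 46, -82, 0, 77, 46, -82, 0, 79, 46, -82, 0, 79, 42, -74, 0, 79, 37, -66, 0, 79, 32, -58, 0, 79, 27, -50, 0, 79, 22, -43, 0, 79, 17, -58, 0, 79, 14, -69, 0, 79, 0, -74, 0, 79, -12, -72, 0, 79, -28, -54, 0, 79, -22, -37, 0, 79, -22, -37, 0],
)

```text
time_s: 21.2
ee_pos: [0.5353, 0.0303, 0.1162]
eef_rot: [-0.386, 1.571, -0.387]
force: [0.3, -0.3, -0.1]
grip_width: 0.0238
```

```bash
python3 look.py w13
```

```text
t 21.2 stick rel [-28.7 -55.7] foot z 8.7
tubfit [0.564  0.0862] 0.0998 4158
L [-60.  41.] enc [-60.  41.] 17.7 1600
L [68. 18.] enc [69. 18.] 17.8 1539
L [5. 6.] enc [5. 6.] 17.0 1413
S [ 49. -18.] enc [ 49. -19.] 10.1 442
S [-42. -27.] enc [-42. -27.] 10.3 446
S [ 26. -43.] enc [ 28. -44.] 20.8 840
S [ -9. -50.] enc [ -9. -50.] 9.9 385
```

View pics/w13.png

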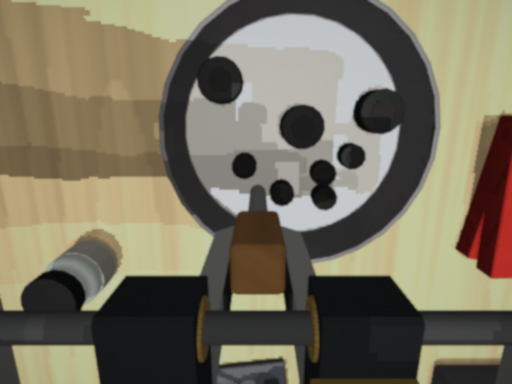

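One small plug is now at (-9,-50), another at (-42,-27). Which is S1 and which is S4 isn't certain, so I'll push the second well away from both origins. Then hop to S2 and push it up between L1 and L3.

Request:
servo_tool(
  motion=[0, 4, -9, 0, 0, 8, -18, 0, 0, 17, -16, 0, 0, 26, -13, 0, 0, 35, -11, 0, 0, 44, -9, 0, 0, 52, -7, 0, 0, 58, -6, 0, 0, 58, -6, 0, -25, 56, -6, 0, -55, 54, -6, 0, -60, 45, 24, 0, -60, 30, 54, 0, -60, 18, 84, 0, -60, 18, 84, 0, -30, 18, 84, 0, -5, 18, 84, 0, 0, 18, 84, 0],
)

```text
time_s: 23.5
ee_pos: [0.6197, 0.0482, 0.1199]
eef_rot: [-0.3, 1.565, -0.3]
force: [-7.6, -9.6, 43.9]
grip_width: 0.0235
```

Request:
servo_tool(
  motion=[0, 4, -1, 0, 0, 14, -3, 0, 0, 24, -6, 0, 0, 34, -8, 0, 0, 43, -10, 0, 0, 50, -12, 0, 0, 50, -12, 0, -30, 50, -12, 0, -60, 50, -12, 0, -60, 30, -12, 0, -60, 10, -30, 0, -60, 0, -40, 0, -60, 0, -40, 0],
)

```text
time_s: 25.12
ee_pos: [0.5782, 0.0481, 0.1761]
eef_rot: [3.115, 1.57, 3.114]
force: [0.6, 0.1, -0.4]
grip_width: 0.0237
```

```bash
python3 look.py w14
```

```text
t 25.125 stick rel [ 14.2 -37.9] foot z 68.6
tubfit [0.5641 0.0862] 0.0999 2937
L [-59.  42.] enc [-59.  42.] 17.7 1034
L [68. 18.] enc [69. 18.] 17.5 959
L [6. 6.] enc [6. 6.] 17.2 917
S [-33.  27.] enc [-33.  27.] 10.6 336
S [ 50. -19.] enc [ 50. -20.] 10.2 288
S [ 27. -43.] enc [ 28. -44.] 20.3 534
S [ -8. -50.] enc [ -8. -50.] 9.8 247
```

View pics/w14.png

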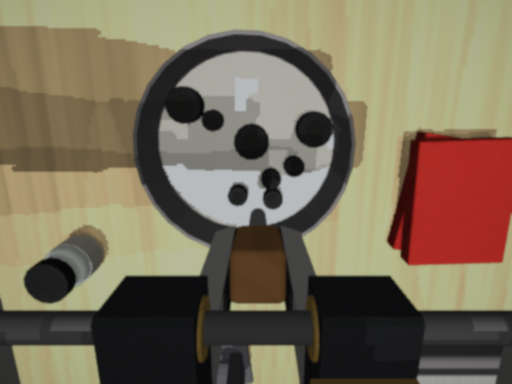

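The descent met 44 N and S2 didn't move. The shaft tip is now at about row 212 instead of 185, so the stick has tilted or slid. Checking.

```bash
python3 tilt2.py a15
```

```text
[ 0.0146 -0.0373  0.1762] F [ 0.2 -0.3 -0.3] 25.175 0.023802674246229033
side tilt dx/dz,dy/dz deg [1.5 9. ]
[[88.0, 0.4, -19.4, 11000.0], [98.0, 0.2, -19.4, 10000.0], [108.0, -0.1, -17.2, 9000.0], [118.0, 1.1, -14.7, 12000.0], [128.0, 2.2, -13.5, 12000.0], [138.0, -0.7, -12.0, 11000.0], [148.0, 4.3, -9.3, 11000.0], [158.0, 1.4, -9.4, 12000.0]]
scene tilt dx/dz,dy/dz deg [0.3 8. ]
[[83.0, 3.4, -10.3, 10000.0], [93.0, 4.4, -7.6, 12000.0], [103.0, 3.8, -6.9, 16000.0], [113.0, 3.8, -4.6, 16000.0], [123.0, 5.4, -3.9, 13000.0], [133.0, 4.3, -3.5, 16000.0], [143.0, 5.6, -1.2, 15000.0], [153.0, 3.3, 1.6, 16000.0], [163.0, 4.7, 1.9, 16000.0]]
```

View pics/a15_scene.png

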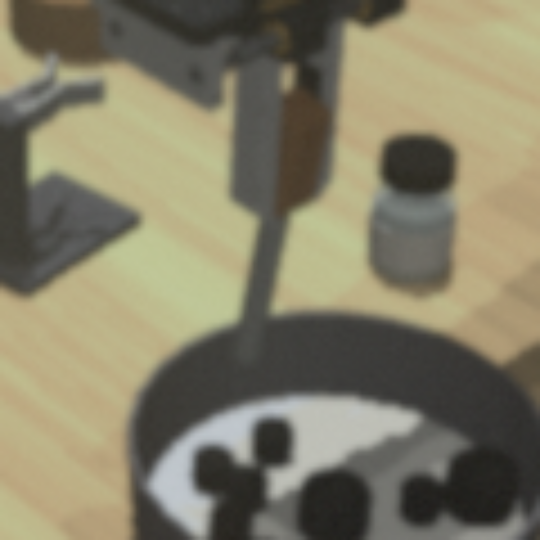

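View pics/a15_side.png

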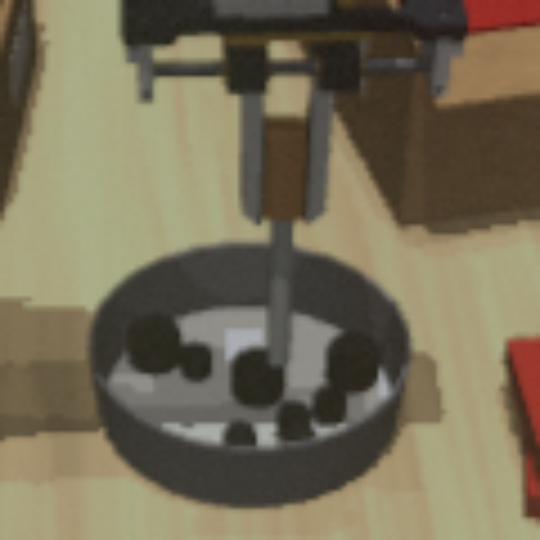

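The stick now leans about 8° (foot towards -y) and has slid up a few mm, so it probably landed on the edge of S2. I'll work out where the tip of a true upright stick should appear in the wrist view.

```bash
python3 - <<'E'
from h import *
p,R=tool(); c=cam('wrist','w16')
for y in (0,.003,.006,-.019):
  for z in (-.0075,-.1075,-.095): print(y,z,proj(c,p+[0,y+.007,z]).round(1), 'centre',proj(c,p+[0,y,z]).round(1))
W=cloud(c); Q=W-p
for r in range(190,236,3):
    s=W[r,252:265]; print(r,(np.nanmedian(Q[r,254:263],0)*1e3).round(1), c['color'][r,258])
E
```

```text
0 -0.0075 [259.7 224.8] centre [259.7 235.5]
0 -0.1075 [259.  186.9] centre [259.  194.4]
0 -0.095 [259.1 190.2] centre [259.1 198. ]
0.003 -0.0075 [259.7 220.2] centre [259.7 231. ]
0.003 -0.1075 [259.1 183.7] centre [259.  191.2]
0.003 -0.095 [259.1 186.9] centre [259.1 194.7]
0.006 -0.0075 [259.7 215.5] centre [259.7 226.4]
0.006 -0.1075 [259.1 180.5] centre [259. 188.]
0.006 -0.095 [259.1 183.5] centre [259.1 191.4]
-0.019 -0.0075 [259.7 253.4] centre [259.7 263.5]
-0.019 -0.1075 [259.  206.9] centre [259.  214.1]
-0.019 -0.095 [259.1 211. ] centre [259.1 218.5]
190 [  -0.9  -11.2 -169.2] [184 187 190]
193 [  -0.3  -14.7 -169.4] [184 187 190]
196 [  -0.9  -18.1 -169.3] [183 187 190]
199 [  -0.9  -21.9 -170.3] [183 187 190]
202 [  -0.9  -25.3 -169.9] [183 187 190]
205 [  -0.9  -28.7 -169.5] [183 187 190]
208 [ -1.   -8.7 -93.5] [121 124 126]
211 [ -1.   -6.2 -76.7] [48 48 47]
214 [ -1.   -3.9 -62. ] [49 49 48]
217 [ -1.   -2.3 -49.9] [49 50 48]
220 [ -1.   -0.1 -36.8] [49 50 48]
223 [ -1.    1.1 -27.2] [50 50 47]
226 [-1.1 12.   8.1] [50 37 23]
229 [-1.1 13.  15.4] [51 35 19]
232 [-1.1 14.  22.4] [51 34 19]
235 [-1.1 15.  29.1] [50 33 18]
```

The depth readings down the shaft's front face give 8.4° of tilt, and the stick has slid up about 9 mm. Straightening it against the clear wall at x≈8 with a lighter grip.

Request:
servo_tool(
  motion=[0, -12, -3, 0, 0, -23, -6, 0, 0, -23, -6, 0, 20, -23, -6, 0, 40, -23, -6, 0, 54, -23, -6, 0, 56, -23, -6, 0, 56, -30, -6, 0, 55, -37, -6, 0, 55, -43, -6, 0, 54, -48, -6, 0, 54, -51, -6, 0, 54, -51, -6, 0],
  force=25,
)

```text
time_s: 26.95
ee_pos: [0.5729, -0.0023, 0.1227]
eef_rot: [-0.157, 1.57, -0.157]
force: [0.9, 3.4, 1.8]
grip_width: 0.0237
```

```bash
cat > wt.py <<'E'
from h import *
import sys
T=np.array([.564,.086,0]); p,R=tool(); o=ctrl.get_obs(); print('rel',((p-T)*1e3).round(1),'F',o['force'].round(1),o['time_s'],o['grip_width'])
c=cam('wrist',sys.argv[1] if len(sys.argv)>1 else None); Q=(cloud(c)-p)@R  # tool coords: x down
L=[]
for r in range(170,240):
    s=np.nanmedian(Q[r,254:263],0)*1e3
    if -2<s[0]<130 and abs(s[1])<25: L.append([r,*s])
L=np.array(L); print(L[:: max(1,len(L)//8)].round(1).tolist())
S=L[(L[:,1]>15)&(L[:,1]<112)]
if len(S)>3:
    k=np.polyfit(S[:,1],S[:,2],1); print('tilt deg (neg=foot to -y)',np.degrees(np.arctan(k[0])).round(2),'axis y at foot',(k[0]*107+k[1]-7).round(1),'at grip',(k[0]*-19+k[1]-7).round(1),'tip x',S[0,1])
E
python3 wt.py w17
```

```text
rel [  8.9 -88.3 122.7] F [0.9 3.4 1.8] 26.95 0.023730782554632956
[[170.0, 116.2, 21.0, -0.9], [176.0, 115.6, 15.5, -0.9], [182.0, 115.9, 9.7, -0.9], [188.0, 116.4, 3.8, -0.9], [194.0, 89.4, 5.1, -1.0], [200.0, 65.2, 6.6, -1.0], [206.0, 45.2, 7.7, -1.0], [212.0, 26.9, 9.0, -1.0]]
tilt deg (neg=foot to -y) -3.67 axis y at foot -3.2 at grip 4.9 tip x 89.44933589693646
```

Request:
servo_tool(
  motion=[0, -3, 0, 0, 0, -6, 0, 0, 0, -8, 0, 0, 0, -8, 0, 0, 0, -4, 0, 0, 0, 6, 0, 0, 0, 6, 0, 0],
)

```text
time_s: 27.88
ee_pos: [0.5724, 0.0046, 0.1222]
eef_rot: [-2.784, 1.57, -2.783]
force: [0.2, -0.5, -1.4]
grip_width: 0.0241
```

```bash
python3 wt.py w18
```

```text
rel [  8.4 -81.4 122.2] F [ 0.2 -0.5 -1.4] 27.875 0.02408391549405372
[[170.0, 115.1, 21.2, -0.9], [175.0, 116.1, 16.3, -0.9], [180.0, 115.0, 11.8, -0.9], [185.0, 91.8, 12.4, -1.0], [190.0, 72.8, 12.7, -1.0], [195.0, 55.4, 13.2, -1.0], [200.0, 41.1, 13.3, -1.0], [205.0, 29.1, 13.2, -1.0], [210.0, 17.1, 13.5, -1.0]]
tilt deg (neg=foot to -y) -0.74 axis y at foot 5.4 at grip 7.0 tip x 91.79390322089615
```

Tilt is now -0.7°. The stick sits about 6 mm towards +y in the pads and 9 mm higher, so I'll track those offsets. Firming the grip and checking the tip depth.

Request:
servo_tool(
  motion=[8, 0, 0, 0, 14, 0, 0, 0, 14, 0, 0, 0, 14, 0, 0, 0],
  force=60,
)

```text
time_s: 28.42
ee_pos: [0.5727, 0.0038, 0.1085]
eef_rot: [0.091, 1.571, 0.091]
force: [0.0, -0.4, -0.9]
grip_width: 0.0235
```

```bash
sed -i 's/L\[:: max(1,len(L)\/\/8)\]/L[(L[:,0]>176)\&(L[:,0]<192)]/' wt.py; python3 wt.py w19; python3 look.py w19b
```

```text
rel [  8.7 -82.2 108.5] F [ 0.  -0.4 -0.9] 28.425 0.023466828164590284
[[177.0, 102.0, 17.3, -1.0], [178.0, 102.2, 16.3, -0.9], [179.0, 101.3, 15.6, -0.5], [180.0, 102.0, 14.6, -0.9], [181.0, 102.1, 13.6, -1.0], [182.0, 101.8, 12.8, -0.9], [183.0, 102.0, 11.9, -0.9], [184.0, 101.8, 11.0, -1.0], [185.0, 90.9, 12.6, -1.0], [186.0, 86.8, 12.7, -1.0], [187.0, 83.5, 12.6, -1.0], [188.0, 80.1, 12.6, -1.0], [189.0, 75.7, 12.8, -1.0], [190.0, 72.2, 12.8, -1.0], [191.0, 68.7, 12.9, -1.0]]
tilt deg (neg=foot to -y) 2.9 axis y at foot 9.5 at grip 3.1 tip x 102.11746571857636
t 28.475 stick rel [  8.7 -82.2] foot z 1.1
tubfit [0.5641 0.0862] 0.0998 3816
L [-59.  41.] enc [-60.  41.] 17.9 1917
L [69. 18.] enc [69. 18.] 17.9 1749
L [6. 6.] enc [6. 6.] 16.8 1571
S [-33.  26.] enc [-33.  26.] 10.8 595
S [ 50. -20.] enc [ 50. -20.] 10.2 505
S [ 27. -44.] enc [ 26. -44.] 20.8 958
S [ -9. -51.] enc [ -9. -51.] 10.3 485
```

View pics/w19.png

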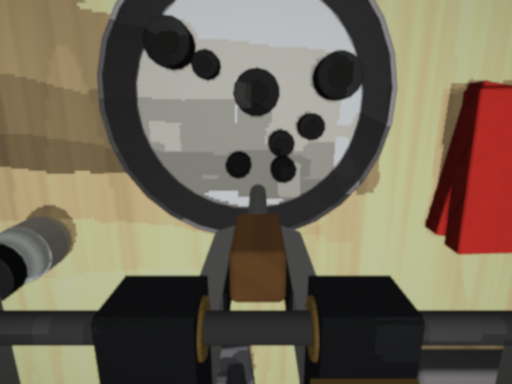

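The foot is about 15 mm above the floor, so the stick has slid up about 14 mm. I'll lower by 6 mm for stirring and fix the height at the clip later. Sliding along the wall, then pushing S2 upwards.

Request:
servo_tool(
  motion=[3, 0, 0, 0, 6, 0, 0, 0, 6, 0, 11, 0, 6, -1, 22, 0, 6, 7, 34, 0, 6, 19, 44, 0, 6, 33, 48, 0, 6, 43, 46, 0, 6, 53, 44, 0, 6, 63, 41, 0, 6, 73, 38, 0, 6, 82, 35, 0, 6, 88, 34, 0, 6, 88, 34, 0],
)

```text
time_s: 30.28
ee_pos: [0.6066, 0.0922, 0.1025]
eef_rot: [0.121, 1.571, 0.122]
force: [0.1, -0.7, -1.0]
grip_width: 0.0236
```

```bash
python3 wt.py w20; python3 look.py w20b;  python3 - <<'E'
from h import *
c=cam('side'); cv2.imwrite('pics/s20.png',cv2.resize(c['color'][110:200,190:320],None,fx=5,fy=5,interpolation=cv2.INTER_CUBIC)[:,:,::-1])
E
```

```text
rel [ 42.6   6.2 102.5] F [ 0.1 -0.7 -1. ] 30.275 0.023559188369280507
[[177.0, 78.4, 22.2, -0.6], [178.0, 78.8, 21.3, -1.0], [179.0, 78.4, 20.5, -1.0], [180.0, 78.6, 19.7, -1.0], [181.0, 78.5, 18.9, -1.0], [182.0, 78.4, 18.1, -1.0], [183.0, 79.0, 17.1, -1.0], [184.0, 79.4, 16.2, -1.0], [185.0, 89.0, 13.1, -1.0], [186.0, 84.8, 13.2, -1.0], [187.0, 83.0, 12.8, -1.0], [188.0, 80.2, 12.6, -1.0], [189.0, 76.4, 12.7, -1.0], [190.0, 72.2, 12.9, -1.0], [191.0, 69.0, 12.9, -1.0]]
tilt deg (neg=foot to -y) 4.54 axis y at foot 12.2 at grip 2.2 tip x 78.14929919251634
t 30.325 stick rel [42.7  5.9] foot z -5.0
tubfit [0.5643 0.0866] 0.0998 3803
L [-59.  43.] enc [-59.  42.] 17.9 1565
L [69. 20.] enc [69. 19.] 17.2 1375
L [7. 8.] enc [7. 7.] 17.0 1295
S [36. 31.] enc [35. 31.] 10.5 493
S [-32.  28.] enc [-33.  27.] 10.4 496
S [-11. -48.] enc [-10. -51.] 10.5 226
```

View pics/w20.png

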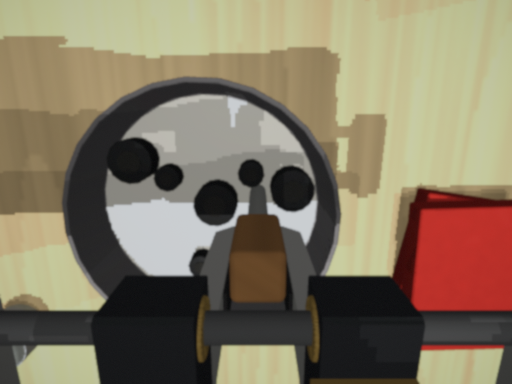

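View pics/s20.png

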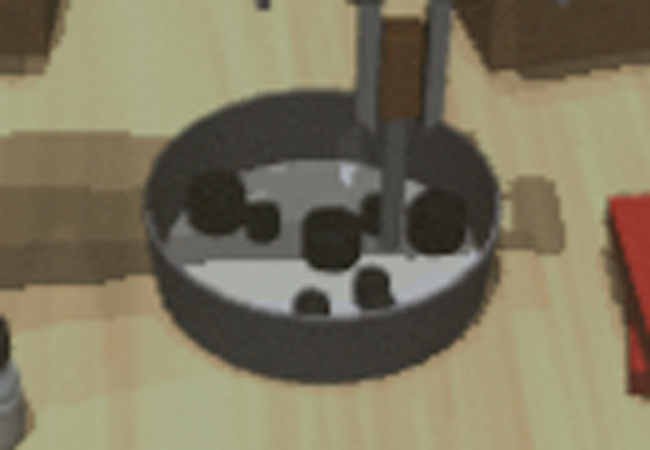

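S2 has moved to (36,31) and the stick is still upright. Next: go round the right side to the left of S5, push it right, then push S3 up and to the right.

Request:
servo_tool(
  motion=[0, -11, 5, 0, 0, -22, 10, 0, 0, -42, 16, 0, 0, -62, 14, 0, 0, -79, 3, 0, 0, -90, -15, 0, 0, -89, -33, 0, 0, -74, -35, 0, 0, -70, -28, 0, 0, -69, -19, 0, 0, -67, -10, 0, 0, -65, -1, 0, 0, -65, 1, 0, 0, -68, -12, 0, 0, -63, -26, 0, 0, -54, -22, 0, 0, -47, -17, 0, 0, -40, -12, 0, 0, -35, -9, 0, 0, -35, -9, 0],
)

```text
time_s: 32.92
ee_pos: [0.5978, 0.0572, 0.1022]
eef_rot: [-3.068, 1.571, -3.067]
force: [0.2, 0.0, -0.5]
grip_width: 0.0235
```

Request:
servo_tool(
  motion=[-25, -2, -1, 0, -55, -4, -2, 0, -70, -12, -6, 0, -70, -20, -10, 0, -70, -20, -10, 0],
)

```text
time_s: 33.55
ee_pos: [0.587, 0.0361, 0.1713]
eef_rot: [-3.098, 1.569, -3.099]
force: [0.4, 0.9, -1.3]
grip_width: 0.0236
```

```bash
python3 wt.py w21; python3 look.py w21b
```

```text
rel [ 23.  -49.9 171.3] F [ 0.4  0.9 -1.3] 33.55 0.023640327384173085
[[185.0, 90.8, 12.7, -1.0], [186.0, 87.2, 12.6, -1.0], [187.0, 83.2, 12.7, -1.0], [188.0, 79.7, 12.7, -1.0], [189.0, 75.6, 12.9, -1.0], [190.0, 72.9, 12.7, -1.0], [191.0, 68.7, 13.0, -1.0]]
tilt deg (neg=foot to -y) -0.66 axis y at foot 5.5 at grip 6.9 tip x 90.75381785283255
t 33.6 stick rel [ 23.2 -49.5] foot z 63.8
tubfit [0.5641 0.0862] 0.0999 3247
L [-59.  42.] enc [-60.  41.] 17.7 1107
L [69. 18.] enc [69. 18.] 17.8 1017
L [6. 6.] enc [6. 6.] 16.9 941
S [35. 30.] enc [35. 30.] 9.7 314
S [-32.  27.] enc [-33.  27.] 10.5 357
S [45. -8.] enc [45. -9.] 10.1 310
S [ -9. -49.] enc [ -9. -49.] 9.7 263
S [ 60. -51.] enc [ 61. -51.] 10.5 290
```

View pics/w21.png

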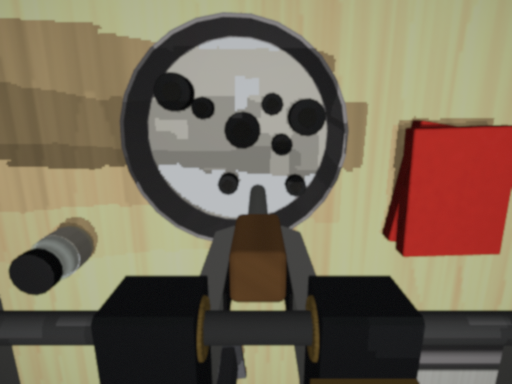

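All eight are confirmed moved. Large plugs are at (-60,41), (6,6), (69,18), with gaps of about 28 mm or more. Every small plug has moved at least 34 mm, whichever of S1 and S4 is which. Carrying the stick high to the mouth side of the clip.

Request:
servo_tool(
  motion=[-20, 0, 0, 0, -45, -10, -5, 0, -49, -35, -18, -1, -49, -65, -34, -2, -49, -100, -52, -3, -49, -135, -70, -4, -49, -170, -88, -5, -49, -205, -106, -6, -49, -230, -119, -7, -49, -243, -126, -7, -49, -243, -126, -7, -49, -243, -126, -7],
)

```text
time_s: 35.15
ee_pos: [0.4621, -0.2054, 0.2213]
eef_rot: [1.815, 1.571, 1.938]
force: [-0.5, -0.4, -1.1]
grip_width: 0.0238
```

```bash
python3 wt.py w22; python3 -c "
from h import *
p,R=tool(); print(p,R[:,2])
s=np.array([.5177,-.1938]); cx=np.array([.9925,.1219]); cy=np.array([-.1219,.9925]); d=p[:2]-s; print('in clip axes',d@cx*1e3,d@cy*1e3)"
```

```text
rel [-101.9 -291.4  221.3] F [-0.5 -0.4 -1.1] 35.15 0.023810551093021447
[[185.0, 90.7, 12.9, -1.0], [186.0, 87.5, 12.7, -1.0], [187.0, 82.9, 13.0, -1.0], [188.0, 78.9, 13.1, -1.0], [189.0, 75.2, 13.2, -1.0], [190.0, 72.8, 12.9, -1.0], [191.0, 69.4, 12.9, -1.0]]
tilt deg (neg=foot to -y) -0.63 axis y at foot 5.6 at grip 7.0 tip x 90.70425936391821
[ 0.46206648 -0.20530909  0.22131237] [ 9.92445034e-01  1.22690044e-01 -8.84266652e-05]
in clip axes -56.619222150204735 -4.641043274980508
```

View pics/w22.png

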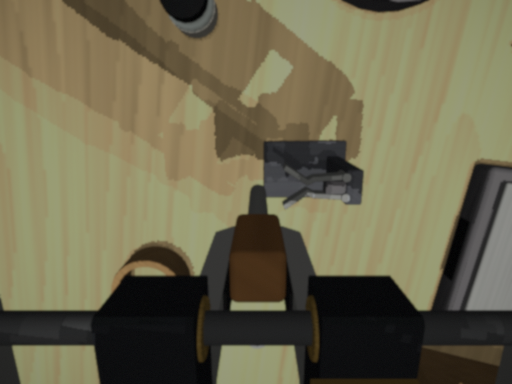

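The wrist view shows the clip at (265-362,140-205) with its mouth facing left, and the stick tip at (258,187). Now the jaw and post centreline in the same tool frame.

```bash
python3 - <<'E'
from h import *
p,R=tool(); c=cam('wrist'); W=cloud(c); Q=(W-p)@R*1e3
z=W[...,2]; m=(abs(Q[...,2]-60)<60)&(abs(Q[...,1]-5)<45)&(Q[...,2]>15)
for lo,hi in((.1025,.106),(.085,.102),(.006,.010)):
    k=m&(z>lo)&(z<hi)&(c['color'].max(2)<150); n,l,s,_=cv2.connectedComponentsWithStats(k.astype(np.uint8))
    for i in range(1,n):
        if s[i,4]>25:
            P=Q[l==i]; print(lo,len(P),'y',P[:,1].min().round(1),P[:,1].max().round(1),'z',P[:,2].min().round(1),P[:,2].max().round(1))
k=m&(z>.084)&(z<.103)
for a in range(15,90,5):
    P=Q[k&(abs(Q[...,2]-a)<2.5)]
    if len(P): print(a,np.unique(P[:,1].round(0)))
P=Q[m&(z>.1025)&(z<.106)]; print('post',np.percentile(P[:,1],[2,50,98]),np.percentile(P[:,2],[2,50,98]))
k=m&(abs(z-.008)<.003)&(c['color'].max(2)<110);P=Q[k];print('plate',cv2.minAreaRect(P[:,1:].astype(np.float32)))
E
```

```text
0.1025 1294 y -16.1 24.6 z 23.0 97.4
0.085 234 y 11.5 25.0 z 22.4 96.0
0.085 208 y -13.4 10.0 z 22.6 63.5
0.006 2442 y -30.2 38.6 z 15.0 105.3
20 [21.]
25 [-17. -15. -14. -13. -12. -11. -10.  19.  20.  21.  22.  23.  24.  25.]
30 [-15. -14. -13. -12. -10.  -9.  -8.  -7.  -6.  15.  16.  17.  18.  19.
  20.  21.  22.  23.]
35 [-11.  -9.  -8.  -7.  -6.  -5.  -4.  -3.  13.  14.  15.  16.  17.  18.
  19.  20.]
40 [-8. -7. -6. -5. -4. -3. -2. -1. -0.  8.  9. 10. 11. 12. 13. 14. 15. 16.
 17.]
45 [-3. -2. -1.  0.  1.  2.  6.  7.  9. 10. 11. 12. 13.]
50 [-6. -5. -4. -3. -2. -1. -0.  1. 10. 11. 12. 13. 14. 15.]
55 [-7. -6. -5. -4. -3. -2. -1. 10. 11. 12. 13. 14. 15.]
60 [-7. -6. -5. -4. -3. -2.  6. 10. 11. 12. 13. 14. 15. 16.]
65 [-7. -6. -5. -4. -3. -2. -1. -0.  1.  2.  3.  4.  5.  6.  7.  8.  9. 10.
 11. 12. 13. 14. 15. 16.]
70 [-8. -6. -5. -4. -3. -2. -1.  0.  1.  2.  3.  4.  5.  6.  7.  8.  9. 10.
 11. 12. 13. 14. 15. 16.]
75 [-8. -7. -6. -5. -4. -3. -2. -1.  0.  2.  3.  4.  5.  6.  7.  8.  9. 10.
 11. 12. 13. 14. 15. 16.]
80 [-12. -11.  -3.  -2.  -1.   0.   1.   2.   3.   5.   6.   7.   8.   9.
  10.  16.  17.  18.  19.  20.  21.]
85 [ 3. 18. 21.]
post [-12.00873762   4.90267095  20.82508784] [26.0506027  77.2662256  96.12200078]
plate ((4.490226745605469, 60.188968658447266), (90.29248809814453, 68.73030853271484), 89.59619903564453)
```

The jaw midline is at tool y≈4.3 and the stick axis at about 5.8, so I need -1.5 mm in y and about 56 mm of travel. Descending with the foot kept a little above the plate.

Request:
servo_tool(
  motion=[20, -1, 0, 0, 50, -1.5, 0, 0, 80, -1.5, 0, 0, 100, -1.5, 0, 0, 107, -1.5, 0, 0, 107, -1.5, 0, 0],
)

```text
time_s: 36.0
ee_pos: [0.462, -0.2074, 0.1146]
eef_rot: [2.209, 1.571, 2.331]
force: [0.4, -0.2, -1.3]
grip_width: 0.024
```

Request:
servo_tool(
  motion=[0, 0, 8, 0, 0, 0, 16, 0, 0, 0, 22, 0, 0, 0, 28, 0, 0, 0, 32, 0, 0, 0, 36, 0, 0, 0, 36, 0],
)

```text
time_s: 36.88
ee_pos: [0.4977, -0.2032, 0.1144]
eef_rot: [3.12, 1.571, -3.041]
force: [0.0, -0.6, 0.2]
grip_width: 0.0233
```

```bash
python3 wt.py w23; python3 tilt2.py a23
```

```text
rel [ -66.3 -289.2  114.4] F [ 0.  -0.6  0.2] 36.875 0.023340607832788497
[[177.0, 105.7, 16.7, -0.9], [178.0, 105.2, 15.9, -0.9], [179.0, 105.4, 15.0, -0.9], [180.0, 105.3, 14.1, -0.9], [181.0, 105.5, 13.1, -0.9], [182.0, 104.9, 12.3, -0.9], [183.0, 105.5, 11.3, -0.9], [184.0, 104.9, 10.5, -1.0], [185.0, 90.8, 12.8, -1.0], [186.0, 87.9, 12.6, -1.0], [187.0, 83.1, 12.9, -1.0], [188.0, 79.5, 12.9, -1.0], [189.0, 75.4, 13.1, -1.4], [190.0, 71.9, 13.1, -1.0], [191.0, 68.7, 13.1, -1.0]]
tilt deg (neg=foot to -y) -1.73 axis y at foot 8.4 at grip 12.2 tip x 104.89626138539504
[-0.0664 -0.2892  0.1144] F [-0.7  0.  -0.7] 36.925 0.023725771301423566
side tilt dx/dz,dy/dz deg [ 2.1 -9.1]
[[58.0, 2.7, 1.0, 10000.0], [68.0, 2.9, 1.4, 10000.0], [88.0, 1.7, -2.6, 13000.0], [98.0, 4.3, -2.4, 27000.0]]
scene tilt dx/dz,dy/dz deg [-0.7 13.3]
[[58.0, 1.3, 12.2, 13000.0], [68.0, 0.2, 11.1, 11000.0], [78.0, 1.5, 11.1, 8000.0], [93.0, -1.6, 19.3, 28000.0]]
```

View pics/a23_side.png

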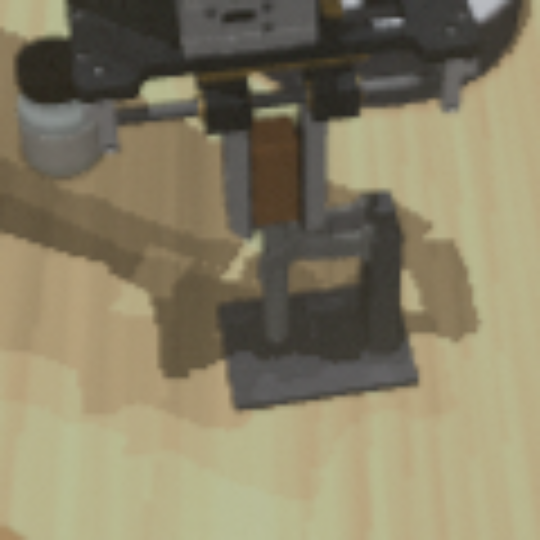

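View pics/w23.png

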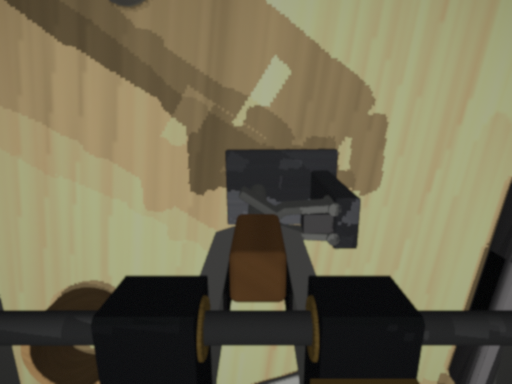

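The shaft is in the jaw mouth. Pushing home slowly.

Request:
servo_tool(
  motion=[0, 0, 4, 0, 0, 0, 8, 0, 0, 0, 12, 0, 0, 0, 15, 0, 0, 0, 18, 0, 0, 0, 20, 0, 0, 0, 21, 0, 0, 0, 21, 0],
)

```text
time_s: 38.02
ee_pos: [0.5184, -0.2007, 0.1144]
eef_rot: [-2.423, 1.571, -2.3]
force: [-2.3, -1.9, -1.9]
grip_width: 0.0235
```

```bash
python3 tilt2.py a24;python3 -c "
from h import *
p,R=tool(); print(p,R[:,2])
s=np.array([.5177,-.1938]); cx=np.array([.9925,.1219]); cy=np.array([-.1219,.9925]); d=p[:2]-s; print('in clip axes',d@cx*1e3,d@cy*1e3)"
```

```text
[-0.0456 -0.2867  0.1144] F [-2.3 -1.9 -1.9] 38.025 0.023510832566916762
side tilt dx/dz,dy/dz deg [-2.4 -9.2]
[[58.0, 1.8, 1.7, 11000.0], [68.0, 1.8, -0.2, 7000.0], [78.0, 0.7, 0.5, 10000.0], [93.0, -1.8, -3.8, 24000.0]]
scene tilt dx/dz,dy/dz deg [-0.3 13.7]
[[58.0, 1.2, 11.7, 9000.0], [68.0, 0.4, 11.1, 8000.0], [78.0, 1.0, 14.3, 8000.0], [93.0, 1.2, 18.8, 18000.0]]
[ 0.51839791 -0.20067692  0.11444763] [9.92545449e-01 1.21875052e-01 6.31393399e-05]
in clip axes -0.14562258507444809 -6.910419570364271
```

View pics/a24_side.png

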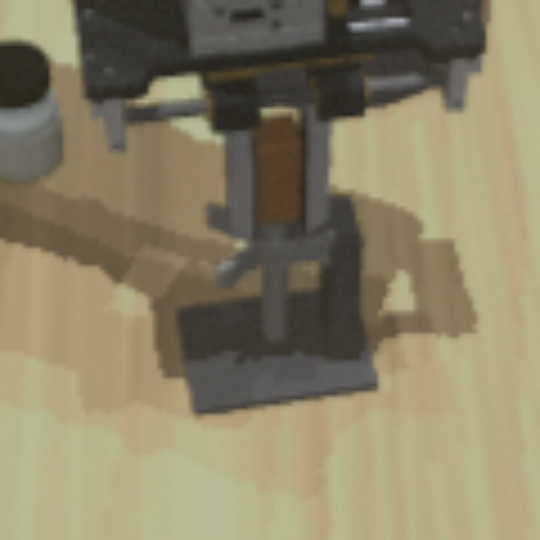

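View pics/a24_scene.png

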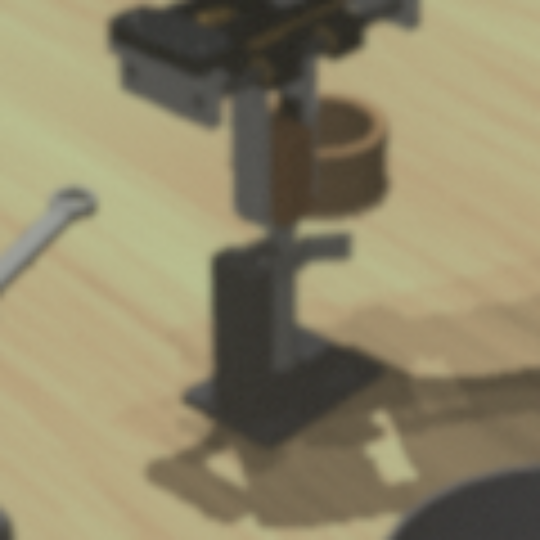

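It's at the seat (0.1 mm short in x) with the force back down to 2 N. A small extra push should confirm the stop.

Request:
servo_tool(
  motion=[0, 0, 1, 0, 0, 0, 2, 0, 0, 0, 2, 0],
)

```text
time_s: 38.5
ee_pos: [0.5195, -0.2005, 0.1143]
eef_rot: [2.98, 1.568, 3.102]
force: [-9.3, -2.2, 2.4]
grip_width: 0.0242
```

The stop is confirmed (9 N). Now release, regrip 13 mm higher and centred in y, then push the stick down to the plate.

Request:
servo_tool(
  motion=[0, 0, -2, 0, 0, 0, -2, 0, 0, 0, -2, 0, 0, 0, -2, 0, 0, 0, -2, 0],
  gripper=0.5,
)

```text
time_s: 39.12
ee_pos: [0.5185, -0.2006, 0.1144]
eef_rot: [0.166, 1.571, 0.288]
force: [-0.2, -0.0, 0.2]
grip_width: 0.0469
```

```bash
python3 wt.py w25; python3 tilt2.py a25
```

```text
rel [ -45.5 -286.6  114.4] F [-0.2 -0.   0.2] 39.125 0.04687475336753138
[[177.0, 105.8, 16.7, -0.9], [178.0, 105.7, 15.8, -0.9], [179.0, 105.4, 15.0, -0.9], [180.0, 105.7, 14.0, -0.9], [181.0, 104.9, 13.2, -0.9], [182.0, 105.2, 12.3, -0.9], [183.0, 105.0, 11.4, -0.9], [184.0, 94.1, 13.0, -0.9], [185.0, 90.0, 13.0, -0.9], [186.0, 85.7, 13.2, -1.0], [187.0, 82.7, 13.0, -1.0], [188.0, 79.1, 13.0, -1.0], [189.0, 74.7, 13.3, -1.0], [190.0, 71.6, 13.2, -1.0], [191.0, 68.2, 13.3, -1.0]]
tilt deg (neg=foot to -y) 0.43 axis y at foot 8.8 at grip 7.9 tip x 105.38765042230095
[-0.0455 -0.2866  0.1144] F [ 0.6 -0.1 -0.5] 39.175 0.04691939459985076
side tilt dx/dz,dy/dz deg [-4.2 -9.1]
[[58.0, 0.6, 0.9, 10000.0], [68.0, 0.6, 1.8, 10000.0], [78.0, 1.7, 0.1, 7000.0], [93.0, -3.1, -3.9, 31000.0]]
scene tilt dx/dz,dy/dz deg [-4.  12.6]
[[58.0, 3.9, 12.3, 11000.0], [68.0, 1.8, 12.1, 9000.0], [78.0, 1.9, 13.8, 9000.0], [93.0, -0.4, 19.9, 16000.0]]
```

View pics/a25_side.png

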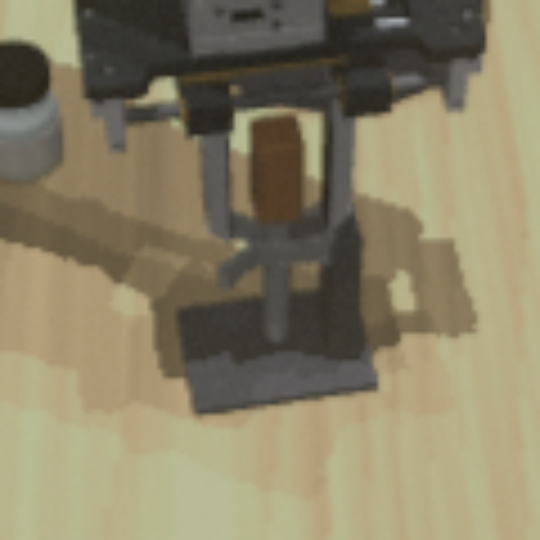

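The clip holds the stick upright with its foot about 11 mm above the plate. Regripping.

Request:
servo_tool(
  motion=[-6, 3, 0, 0, -13, 6.5, 0, 0, -13, 6.5, 0, 0],
)

```text
time_s: 39.65
ee_pos: [0.518, -0.194, 0.1283]
eef_rot: [-0.499, 1.569, -0.377]
force: [0.4, -0.7, 1.2]
grip_width: 0.0468
```

Request:
servo_tool(
  motion=[0, 0, 0, 0, 0, 0, 0, 0, 0, 0, 0, 0, 0, 0, 0, 0, 0, 0, 0, 0, 0, 0, 0, 0],
  gripper=0,
  force=40,
)

```text
time_s: 40.4
ee_pos: [0.5175, -0.1942, 0.1273]
eef_rot: [2.793, 1.57, 2.915]
force: [-0.5, -0.9, -2.6]
grip_width: 0.0239
```

Request:
servo_tool(
  motion=[2, 0, 0, 0, 4, 0, 0, 0, 6, 0, 0, 0, 8, 0, 0, 0, 9, 0, 0, 0, 9, 0, 0, 0],
)

```text
time_s: 41.15
ee_pos: [0.5176, -0.1942, 0.1183]
eef_rot: [2.241, 1.571, 2.363]
force: [1.5, -0.5, -0.3]
grip_width: 0.0237
```

Request:
servo_tool(
  motion=[1, 0, 0, 0, 2, 0, 0, 0, 2, 0, 0, 0],
)

```text
time_s: 41.52
ee_pos: [0.5177, -0.1943, 0.1174]
eef_rot: [-0.778, 1.57, -0.655]
force: [-3.3, 1.1, 11.1]
grip_width: 0.0237
```

```bash
python3 wt.py w26; python3 tilt2.py a26
```

```text
rel [ -46.3 -280.3  117.4] F [-3.3  1.1 11.1] 41.525 0.023687700119774818
[[177.0, 108.0, 16.3, -0.9], [178.0, 108.4, 15.3, -0.9], [179.0, 108.4, 14.3, -0.9], [180.0, 108.6, 13.4, -0.9], [181.0, 108.5, 12.5, -0.5], [182.0, 108.0, 11.6, -0.9], [183.0, 108.3, 10.6, -0.9], [184.0, 108.4, 9.7, -0.9], [185.0, 108.4, 8.7, -0.9], [186.0, 108.5, 7.8, -0.9], [187.0, 108.6, 6.8, -0.9], [188.0, 106.5, 6.4, -0.9], [189.0, 101.7, 6.6, -0.9], [190.0, 98.1, 6.6, -0.9], [191.0, 93.8, 6.8, -0.9]]
tilt deg (neg=foot to -y) 2.17 axis y at foot 5.0 at grip 0.2 tip x 107.79408982995686
[-0.0463 -0.2803  0.1174] F [-3.6  1.2 11.8] 41.575 0.023704061213817098
side tilt dx/dz,dy/dz deg [-6. -9.]
[[58.0, 2.6, -4.5, 9000.0], [68.0, 0.3, -5.3, 10000.0], [78.0, 2.5, -5.5, 7000.0], [93.0, -1.1, -9.9, 26000.0], [103.0, -2.1, -10.3, 41000.0]]
scene tilt dx/dz,dy/dz deg [0.3 8.6]
[[58.0, 2.2, 7.0, 11000.0], [68.0, 4.4, 6.7, 11000.0], [78.0, 1.4, 7.8, 8000.0], [93.0, -0.1, 14.1, 18000.0], [103.0, 6.7, 7.7, 41000.0]]
```

View pics/a26_side.png

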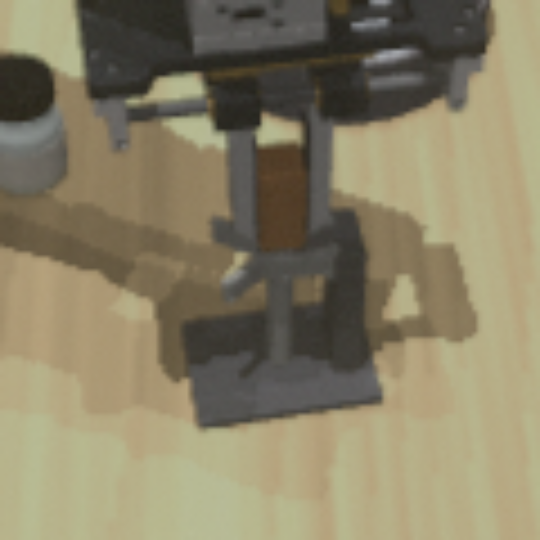

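11 N of upward force, and the tip depth matches the plate, so the foot is down. Release, check and retreat straight up.

Request:
servo_tool(
  motion=[-0.5, 0, 0, 0, -0.5, 0, 0, 0, -0.5, 0, 0, 0, -0.5, 0, 0, 0, -0.5, 0, 0, 0, -0.5, 0, 0, 0],
  gripper=0.55,
)

```text
time_s: 42.42
ee_pos: [0.5176, -0.1942, 0.1169]
eef_rot: [1.961, 1.571, 2.083]
force: [0.0, 0.7, -0.6]
grip_width: 0.0518
```

Request:
servo_tool(
  motion=[-15, 0, 0, 0, -40, 0, 0, 0, -70, 0, 0, 0, -100, 0, 0, 0, -110, 20, 0, 0, -110, 50, 0, 0, -110, 65, 0, 0, -110, 65, 0, 0],
)

```text
time_s: 43.42
ee_pos: [0.5096, -0.1287, 0.2269]
eef_rot: [2.653, 1.571, 2.777]
force: [-0.5, -1.1, -0.6]
grip_width: 0.0516
```

```bash
python3 look.py w27; python3 - <<'E'
from h import *
for n in('wrist','side','scene'):
    c=cam(n); W=cloud(c); z=W[...,2]; im=c['color']
    reg=(abs(W[...,0]-0.52)<0.06)&(abs(W[...,1]+.194)<0.06)
    m=reg&(z>.154)&(z<.185)&(im[...,0].astype(int)>im[...,2]+20); P=W[m&(z>z[m].max()-.004)]
    print(n,'handle top z',np.median(P[:,2]).round(4),cv2.minAreaRect((P[:,:2]*1e3).astype(np.float32)))
    if n!='wrist':
        a,b=(190,160) if n=='side' else (190,120); cv2.imwrite('pics/f_%s.png'%n,cv2.resize(im[b:b+110,a:a+110],None,fx=5,fy=5)[:,:,::-1])
E
```

```text
t 43.425 stick rel [ -54.4 -214.7] foot z 119.4
tubfit [0.5637 0.0853] 0.0999 1077
S [ 45. -17.] enc [ 45. -15.] 8.6 90
S [-11. -52.] enc [-10. -51.] 10.2 304
S [ 60. -53.] enc [ 60. -53.] 10.6 313
wrist handle top z 0.164 ((516.1798706054688, -193.19235229492188), (22.804096221923828, 23.352197647094727), 6.915620803833008)
side handle top z 0.1638 ((519.224853515625, -195.5784912109375), (22.25686264038086, 24.299896240234375), 6.151688575744629)
scene handle top z 0.1639 ((519.3988647460938, -190.90614318847656), (25.32115364074707, 24.750181198120117), 9.492521286010742)
```

View pics/f_side.png

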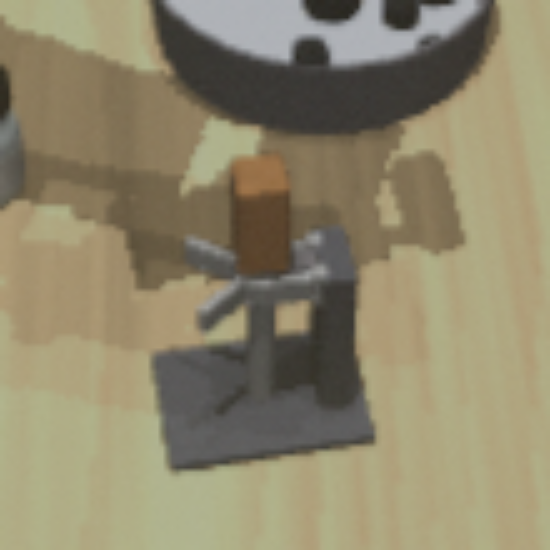

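View pics/f_scene.png

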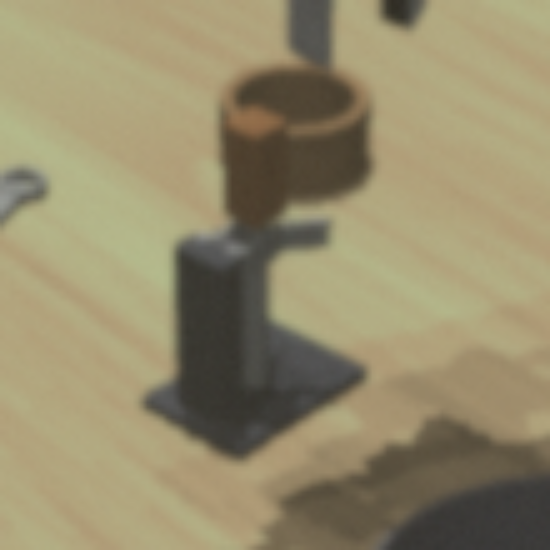

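View pics/w27.png

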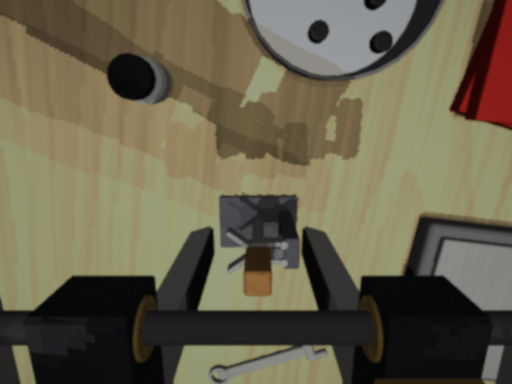

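The stick stands home, with its x, y and yaw matching the start. The handle top reads 0.4-1.3 mm higher than before, so I'll re-measure with the same mask as at the start and check the tilt.

```bash
python3 - <<'E'
from h import *
for n in('side','scene','wrist'):
    c=cam(n); W=cloud(c); im=c['color']; z=W[...,2]
    reg=(abs(W[...,0]-0.53)<0.15)&(W[...,1]<-0.05)&(W[...,1]>-0.3)&(z<0.19)
    P=W[reg&(z>.159)&(im[...,0].astype(int)>im[...,2]+20)]; print(n,len(P),P.mean(0).round(4))
    Q=W[reg&(abs(W[...,0]-.519)<.016)&(abs(W[...,1]+.194)<.03)&(z>.155)&(z<.17)]; print(np.median(Q,0).round(4))
c=cam('side');W=cloud(c)
for lo in(.02,.05,.07,.115,.14): 
    m=(abs(W[...,2]-lo)<.008)&(abs(W[...,0]-.519)<.014)&(abs(W[...,1]+.2)<.03);print(lo,np.median(W[m],0).round(4))
E
```

```text
side 97 [ 0.5191 -0.1964  0.1629]
[ 0.5199 -0.1986  0.1629]
scene 62 [ 0.5193 -0.1901  0.1628]
[ 0.5206 -0.1884  0.1622]
wrist 758 [ 0.516  -0.1924  0.1636]
[ 0.5159 -0.1911  0.1638]
0.02 [ 0.5202 -0.1993  0.0176]
0.05 [ 0.5191 -0.1999  0.0496]
0.07 [ 0.5179 -0.1995  0.07  ]
0.115 [ 0.5199 -0.2061  0.1175]
0.14 [ 0.5199 -0.2054  0.1403]
```

With the same mask, all three cameras match the start: handle top z is 0.1629/0.1628/0.1636 m against 0.1631/0.1626/0.1636 m, and x and y agree within 0.5 mm. The stick is upright and the robot touches nothing, so I'm handing in.

```bash
python3 -c "
from h import *
print(ctrl.hand_in())"
```

```text
the job is handed in; nothing more can be done
None
```

I stirred the tub with the stick and moved all eight plugs. The stick is back in its clip, upright with its foot on the plate and released. I handed in at about 44 s of the 72 s allowed; no verdict is reported.

**Plugs:**
- **Large:** they ended 64, 74 and 131 mm apart centre to centre, so the smallest free gap is about 28 mm. Each moved about 45 mm or more.
- **Small:** each moved about 34 mm or more, and all eight plugs were seen in the tub after the last stir. I couldn't tell small plugs 1 and 4 apart after one push, but both moved enough whichever is which.

**Stick:** the handle top is within 0.5 mm of its starting position in all three cameras. The stop pushed back with 9 N and the plate with 11 N. The jar, tape, boxes and wrench were not approached.

**What went wrong:**
- **Stick levered over:** I first moved sideways before the foot had cleared the jaws, which tilted the stick about 49° in the grip. I straightened it against the inside of the tub wall.
- **Hard landing:** one later descent pushed the wrist up with 44 N, most likely because the foot came down on the edge of a small plug. That is below the 120 N wrist limit. As far as I can tell, the contact was through the stick and not the gripper body, which has the 40 N limit. It tilted the stick again and slid it up about 14 mm. I straightened it the same way, then regripped it in the clip and pushed it down to the plate.

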